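# Stand the fallen housing on the shuttle and crank it to the reader

### The job

The metal housing that has fallen over on the table is next for the code reader: stand it upright on its square foot in the middle of the fixture's black-topped plate. Once it stands there on its own, take the crank by its upright grip and wind it anticlockwise (seen from above) until it comes to its stop and the plate has carried the still-standing housing all the way to the reader. Let go, and leave the other things on the table where they are.

Things in the scene. Friction and masses are not known exactly. Their poses are not given: they have to be found in the camera images.
- housing: The fallen housing: aluminium, about 0.4 kg, 120 mm tall. Foot 64 x 64 x 12 mm, then a plain round barrel 50 mm across to the flat top; a 17 mm brass port sticks out 5 mm on the -x side at z = 36 mm. Origin: centre of the foot's underside; z to the top, x and y square with the foot. Starts lying, top towards the robot's left, z axis 4 degrees below level (foot edge and top rim touch), port up.
- plate_top (a point): Centre of the upper face of the shuttle plate: a 120 mm square plate with a 112 mm square black rubber face, 55 mm above the table. Axes of the fixture: z up, y along the track from the crank to the reader. Winding the crank slides the plate along +y, 13 mm per rad, 90 mm in all; it starts 0 to 13 mm along.
- crank_axis (a point): Point on the crank's vertical axis, 125 mm above the table, on the track's centre line, 200 mm to -y of the plate's centre at crank value 0. Axes of the fixture. Below it a black gearbox, 80 mm square, 55 mm high. The reader, a black box up to 155 mm above the table, stands at the track's other end, its face 380 mm to +y of this point.
- grip_mid (a point): Point on the axis of the crank's grip, where to hold it, 125 mm above the table. The grip is an upright black handle, 22 to 24 mm across, from 88 to 148 mm above the table, spinning freely about its own axis, which runs 55 mm from crank_axis. Beneath it the crank's arm, a flat bar 18 mm wide, its top 85 mm above the table.
- crank_grip: The same grip as a body; origin at its lower end, 88 mm above the table.
- crank (a joint): Turn of the crank in rad, growing anticlockwise seen from above. At 0 the arm points to -x of the fixture; the stop is at 6.9. Starts between 0 and 1. It turns against a light friction of 2 to 5 N at the grip and stays where it is left.
- spare: Bystander: a second housing of the same kind, standing upright. Origin at the underside of its foot.
- scanner: Bystander: a black and grey hand scanner lying on its side, about 110 x 175 x 50 mm; origin under its head.
- labels: Bystander: a roll of white labels lying flat, 100 mm across, 50 mm high; origin at the centre of its underside.
- cleaner: Bystander: a white plastic bottle, standing, 64 mm across, 170 mm high; origin at the centre of its underside.
- driver: Bystander: a screwdriver lying on the table.
- spanner: Bystander: a spanner lying on the table.
- tray: Bystander: an empty grey tray, 120 x 180 x 40 mm; origin at the centre of its underside.
Mind the look-alikes: they are no part of the job. Leave any blue look-alike of the housing alone.

How it is judged:
By the outcome, as a careful person would: the job done as asked, in the order asked, and still so for the second after the job is handed in, with the robot touching nothing.
It also fails if it takes over 72 s, if anything falls off the work surface, if the arm or the gripper's body presses on something with over 40 N, if the wrist force passes 120 N, or if a joint passes its speed limit or range.

### The arm

A 6-joint arm with a two-finger parallel gripper is mounted at the origin on the work surface. World frame = base frame: x ahead of the robot, y to its left, z up, the work surface at z = 0. Lengths are in m, angles in rad, forces in N, time in s.
With the tool pointing down it reaches from about 0.325 to 0.75 m from the base axis. Payload 7.6 kg.
Tool frame: the origin (TCP) lies between the finger pads; the fingertips stand 8 mm ahead of it and the grasp point (between the pads) lies 11 mm behind it (arm.tcp_to_tips is the distance from the TCP to the fingertips, in m); z points along the fingers, y is the line along which they close (so a half turn about z gives the same grasp; the last joint's range is limited). The gripper opens to 85 mm and grips with 20 to 120 N. Pads are 22 mm wide; open, the fingers measure 114 mm over their backs; the gripper's body (76 mm by 85 mm) begins 54 mm behind the grasp point. The pads swing forward as they close: fully open they stand 13 mm farther back than shut.
Start: joints at [1.119, 0.052, 1.401, -0, 1.689, -0.07], TCP at [0.196, 0.487, 0.2] pointing down, gripper open.
Joint ranges: [-2.9, 2.9], [-0.91, 2.17], [0.12, 2.37], [-1.06, 4.2], [0.26, 2.73], [-2.93, 2.93]. Speed limits (rad/s): [2.57, 2.57, 3.01, 3.14, 3.14, 3.14].

### API

Orientations are given as a 3x3 rotation matrix whose columns are the frame's x, y, z axes.
In Python, from bench import arm, read_camera gives the robot as it stands. The module is installed in compiled form; this text tells all that it offers.
- The arm moves only by the tool send_rows, never from a script. Its argument "increments" is a list of rows, each a list of 4 numbers: the shift along the tool's x, y, z as a fraction of full scale, then the turn about the tool's z as a fraction of full scale. In form: [[x, y, z, turn], ...]. A call has 1 to 5 rows; each row is the pose to reach, as a shift and turn from the pose commanded when the call began, along the tool's axes at that moment, turning the shorter way round; what a row does not reach only later rows make up. Full scale, the value 1, is 1 m for a shift and 180 degrees for a turn. A row lasts 1/12 s, in which the tool goes at most 41.7 mm and 7.16 degrees, less where a joint would pass 70% of its speed; a pose out of reach is approached as far as the arm can. A call with a number of a shift or a turn outside -1 to 1 is refused whole. A call with a gripper value outside its range is refused whole. "gripper" is the opening, from -1 (shut) to 1 (fully open), set as the call begins (left out, the last holds). The fingers move at their own pace and stop on an object; "squeeze" is the grip in N (left out, the last holds). Time passes only in rows, so rows that repeat a pose let the fingers close. It gives the time, the measured TCP pose, the force, the opening and the grip force at its end, in the units of the state.
- arm.get_state(): the state, without advancing time (a new reading comes with each control period).
- read_camera(name): name is "scene" or "top" or "wrist"; returns a dict with "image" (480x640x3 uint8, red, green, blue), "camera_matrix" (3x3 intrinsics, pixels), "position" and "rotation" of the camera in the world. Camera axes: x right, y down, z forward; pixel columns grow to the right and rows downward; lengths in m; the calibration is good to about 2 mm. A picture is of the moment at which its call begins. There is no depth.
- arm.job_done(): hands the job in; it is judged then, once.
The state is a dict: "time_s": time; "joint_positions": joint angles; "joint_velocities": joint speeds; "joint_torque": joint torques, N m; "eef_pos": TCP position; "tool_rot": TCP orientation; "ft_force": force on the tool from outside, world axes, zero at the start; "moment": the same for the moment, N m; "finger_gap": finger opening in m; "gripper_force": force on a finger pad.
Only numpy, scipy, OpenCV 4.12 (cv2) and the standard library are available. Lean on these libraries where they do the work, as an engineer would, in place of code of your own. Each camera call takes 0.05 s, during which the arm holds its last target. There are 200 camera calls.

## Working session

There is one attempt and no reset: what is moved stays moved. The work goes in short steps, Python scripts to look and compute and a tool call to move; the robot and the scene stay as the last step left them, time stands still between calls to the robot, and variables do not carry over. Pictures are saved under pics/ and viewed, at most 10 in all, crops included, and the job is handed in when it is done.

Besides the shell and the picture viewer there is one more tool, called as name(argument=value, ...) on one line, values as JSON. send_rows: Moves the arm, as the interface text tells. Shift numbers are shares of 1 m and turn numbers shares of 180 degrees, none past 1 either way. Its arguments: {"type":"object","properties":{"increments":{"type":"array","items":{"type":"array","items":{"type":"number"}}},"gripper":{"type":"number"},"squeeze":{"type":"number"}},"required":["increments"]}

```bash
mkdir -p pics
cat > h.py <<'E'
import numpy as np, cv2
from bench import arm, read_camera
def snap(n,f):
    c=read_camera(n); cv2.imwrite('pics/'+f,c['image'][:,:,::-1]); np.savez('pics/'+f[:-4]+'.npz',**c); return c
def ray(c,u,v):
    d=np.linalg.solve(c['camera_matrix'],[u,v,1.]); return np.array(c['position']),np.array(c['rotation'])@d
def onz(c,u,v,z):
    p,d=ray(c,u,v); return p+d*(z-p[2])/d[2]
def proj(c,P):
    q=c['camera_matrix']@(np.array(c['rotation']).T@(np.array(P)-c['position'])); return q[:2]/q[2]
E
python3 - <<'E'
from h import *
for n in ('scene','top'):
    c=snap(n,n+'0.png'); print(n,c['position'],c['rotation'],c['camera_matrix'])
s=arm.get_state(); print(s['eef_pos'],s['tool_rot'],s['finger_gap'])
E
```

```text
scene [1.21901884 0.6261649  1.15699307] [[-0.67920799  0.54160967 -0.4953135 ]
 [ 0.73367881  0.51923687 -0.43830181]
 [ 0.01979653 -0.66109911 -0.75003737]] [[532.85993893   0.         313.54757881]
 [  0.         532.85993893 229.13196909]
 [  0.           0.           1.        ]]
top [ 0.42392305 -0.01129322  1.64408038] [[ 0.01705532 -0.99759538  0.06717569]
 [-0.99984367 -0.01670319  0.00580017]
 [-0.00466418 -0.06726411 -0.9977243 ]] [[533.05794296   0.         314.76079906]
 [  0.         533.05794296 241.01147214]
 [  0.           0.           1.        ]]
[0.1954517  0.48693367 0.19964826] [[-9.27977272e-01  3.72636237e-01 -6.46060630e-04]
 [ 3.72636774e-01  9.27976428e-01 -1.25863512e-03]
 [ 1.30515983e-04 -1.40873073e-03 -9.99998999e-01]] 0.08540187003186646
```

View pics/scene0.png

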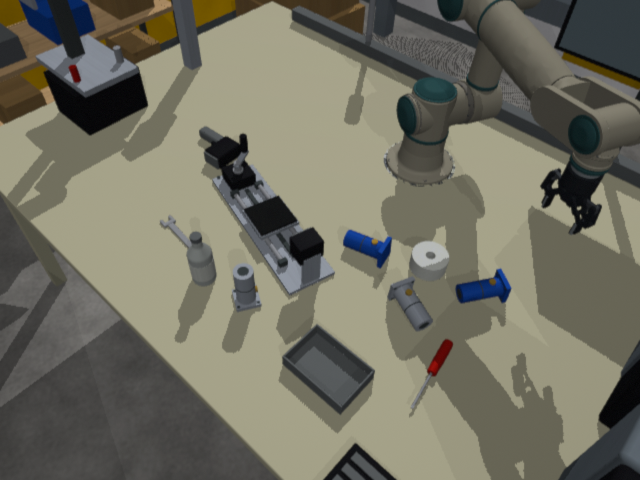

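View pics/top0.png

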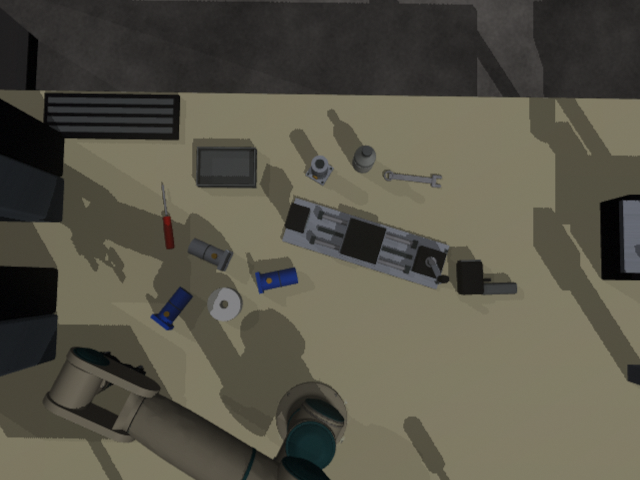

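Run:
```python
from h import *
c=dict(np.load('pics/top0.npz')); im=c['image']; hsv=cv2.cvtColor(im,cv2.COLOR_RGB2HSV)
roi=np.zeros(im.shape[:2],np.uint8)
def comp(mask,box,k=3):
    m=np.zeros_like(mask); x0,y0,x1,y1=box; m[y0:y1,x0:x1]=mask[y0:y1,x0:x1]
    n,l,s,ce=cv2.connectedComponentsWithStats(m)
    i=1+np.argmax(s[1:,4]); return (l==i).astype(np.uint8),s[i],ce[i]
print('table',hsv[270,180],'barrel',hsv[250,202],'foot',hsv[262,226])
m,s,ce=comp(((hsv[:,:,1]<60)&(hsv[:,:,2]>50)).astype(np.uint8),(170,225,245,285))
r=cv2.minAreaRect(cv2.findContours(m,0,2)[0][0]); print('housing',s,ce,r,[onz(c,*p,.03)[:2].round(4) for p in cv2.boxPoints(r)])
m2,s,ce=comp((hsv[:,:,2]<50).astype(np.uint8),(335,212,392,270))
r=cv2.minAreaRect(cv2.findContours(m2,0,2)[0][0]); print('plate',s,ce,r,onz(c,*r[0],.055),[onz(c,*p,.055)[:2].round(4) for p in cv2.boxPoints(r)])
a=cv2.resize(im[215:295,165:265],None,fx=4,fy=4,interpolation=2)
b=cv2.resize(im[225:305,390:490],None,fx=4,fy=4,interpolation=2)
cv2.imwrite('pics/crop.png',np.hstack([a,b])[:,:,::-1])
```

```text
table [23 57 76] barrel [110  21  73] foot [ 0  0 37]
housing [ 170  225   75   60 4196] [208.01644423 254.90848427] ((207.0, 254.5), (59.0, 74.0), 90.0) [array([0.5741, 0.4396]), array([0.5778, 0.2142]), array([0.3989, 0.2096]), array([0.3951, 0.4333])]
plate [ 340  218   46   46 1380] [362.48188406 240.54782609] ((362.4902648925781, 240.53146362304688), (37.3463020324707, 36.88523483276367), 17.241458892822266) [ 0.53473744 -0.14457049  0.055     ] [array([ 0.4975, -0.0755]), array([ 0.6036, -0.1068]), array([ 0.5721, -0.2138]), array([ 0.4663, -0.1821])]
```

View pics/crop.png

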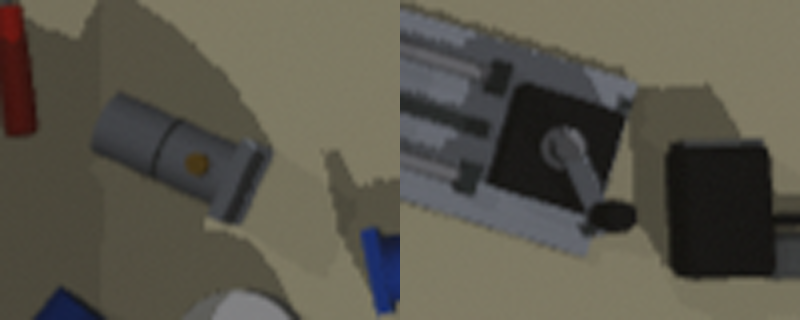

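Run:
```python
from h import *
c=dict(np.load('pics/top0.npz'))
L=lambda x,y:(165+x/4,215+y/4); R=lambda x,y:(390+(x-400)/4,225+y/4)
top=onz(c,*L(108,121),.027); foot=onz(c,*L(252,185),.032); port=onz(c,*L(197,163),.062)
print('top',top,'foot',foot,'len',np.linalg.norm(top-foot),'ang',np.degrees(np.arctan2(*(top-foot)[1::-1])),'port',port)
b=[onz(c,*L(*p),.027)[:2] for p in [(120,93),(240,138),(95,150),(208,203)]]
print('edge angs',[np.degrees(np.arctan2(*(b[i]-b[i+1])[::-1])) for i in (0,2)])
pl=np.array([[.4975,-.0755],[.6036,-.1068],[.5721,-.2138],[.4663,-.1821]])
fy=(pl[0]+pl[1]-pl[2]-pl[3]); fy/=np.linalg.norm(fy); fx=np.array([fy[1],-fy[0]]); print('fy',fy,np.degrees(np.arctan2(fy[1],fy[0])))
ax=onz(c,*R(563,147),.09)[:2]; g=onz(c,*R(612,215),.148)[:2]
print('axis',ax,'grip',g,np.linalg.norm(g-ax))
P=np.array([.5347,-.1446]); d=g-ax
q=np.arctan2(-d@fy,-d@fx); print('crank',q,'axis2',P-(.2+.013*q)*fy, 'dist',np.linalg.norm(P-ax))
```

```text
top [0.5136255  0.37129632 0.027     ] foot [0.46670279 0.25950711 0.032     ] len 0.12134070670966231 ang 67.23012143733085 port [0.4815495  0.29581299 0.062     ]
edge angs [np.float64(70.48150289542443), np.float64(66.00935100836298)]
fy [0.28165556 0.95951558] 73.64096163711916
axis [ 0.47370348 -0.3409449 ] grip [ 0.424896   -0.36297569] 0.05354927972245665
crank 0.7095211879565659 axis2 [ 0.47577096 -0.34535347] dist 0.2056013066833495
```

The grey lying body with a brass port at top-image (210,253) is the housing. The grey one at (318,168) stands, so it is the spare, and the two at (277,279) and (172,308) are blue. The crop confirms it: top at the left, foot at (228,261), port up.

send_rows(increments=[[-0.02, 0, 0, 0.03], [-0.06, 0, 0, 0.069], [-0.1, 0, 0, 0.108], [-0.14, 0, 0, 0.147], [-0.18, 0, 0, 0.186]], gripper=1, squeeze=20)

```text
time_s: 0.52
eef_pos: [0.3639, 0.4191, 0.2001]
tool_rot: [[-0.564, 0.826, -0.0], [0.826, 0.564, -0.0], [-0.0, -0.001, -1.0]]
ft_force: [-0.6, 0.5, -0.4]
finger_gap: 0.0855
gripper_force: 0.0
```

```bash
cat >> h.py <<'E'
def go(x,y,z,ang):
    "increments to TCP x,y,z with tool x at world angle ang deg"
    s=arm.get_state(); R=np.array(s['tool_rot']); d=R.T@(np.array([x,y,z])-s['eef_pos'])
    a=np.degrees(np.arctan2(R[1,0],R[0,0])); t=(-(ang-a)+180)%360-180
    print('pos',np.round(s['eef_pos'],4),'ang %.2f'%a,'need',d.round(4),'turn %.4f'%(t/180),'gap %.4f F %.1f'%(s['finger_gap'],s['gripper_force']),'ft',np.round(s['ft_force'],1),'t %.2f'%s['time_s'],'j',np.round(s['joint_positions'],2))
E
python3 -c "
from h import *
go(.502,.3445,.14,67.5)"
```

```text
pos [0.3639 0.4191 0.2001] ang 124.33 need [-0.1395  0.0719  0.06  ] turn 0.3157 gap 0.0855 F 0.0 ft [-0.6  0.5 -0.4] t 0.52 j [0.79 0.14 1.31 0.   1.69 0.19]
```

send_rows(increments=[[-0.028, 0.014, 0.0, 0.038], [-0.056, 0.028, 0.01, 0.077], [-0.084, 0.043, 0.02, 0.116], [-0.112, 0.058, 0.04, 0.155], [-0.14, 0.072, 0.06, 0.194]])

```text
time_s: 0.93
eef_pos: [0.503, 0.3451, 0.1399]
tool_rot: [[0.011, 1.0, 0.001], [1.0, -0.011, 0.001], [0.001, 0.001, -1.0]]
ft_force: [-0.2, 1.2, -0.7]
finger_gap: 0.0853
gripper_force: 0.0
```

send_rows(increments=[[0, 0, 0, 0.038], [0, 0, 0, 0.077], [0, 0, 0, 0.116], [0, 0, 0, 0.122], [0, 0, 0, 0.122]])

```text
time_s: 1.35
eef_pos: [0.5013, 0.3458, 0.14]
tool_rot: [[0.376, 0.926, -0.001], [0.926, -0.376, -0.0], [-0.0, -0.0, -1.0]]
ft_force: [0.1, -0.8, -0.2]
finger_gap: 0.0855
gripper_force: 0.0
```

```bash
python3 -c "
from h import *
go(.502,.3445,.14,67.5)
c=snap('wrist','w1.png'); print(c['position'],c['rotation'],proj(c,[.502,.3445,.027]))"
```

```text
pos [0.5013 0.3458 0.14  ] ang 67.89 need [-0.001   0.0011  0.    ] turn 0.0022 gap 0.0855 F 0.0 ft [ 0.1 -0.8 -0.2] t 1.35 j [0.54 0.31 1.23 0.   1.6  0.93]
[0.53050991 0.41786405 0.31239595] [[ 9.26280014e-01 -3.59341999e-01 -1.13484200e-01]
 [-3.76835681e-01 -8.83640646e-01 -2.77802230e-01]
 [-4.53243016e-04  3.00087549e-01 -9.53911557e-01]] [324.94609507 225.85179413]
```

View pics/w1.png

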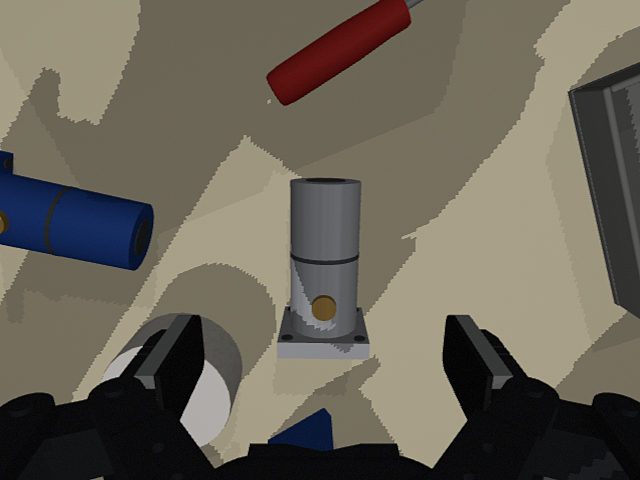

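```bash
python3 -c "
from h import *
c=dict(np.load('pics/w1.npz'))
print('top',onz(c,325.5,180,.05),'footup',onz(c,323.5,343,.064),'footlow',onz(c,323.5,358,0.0),'port',onz(c,324,308,.062))
for v in (200,240): print([onz(c,u,v,.03)[:2].round(4) for u in (291,360)])
l=dict(np.load('pics/top0.npz')); print('labels',onz(l,225,304,.05))
t=onz(c,325.5,180,.05)[:2]; f=onz(c,323.5,358,0)[:2]; d=(t-f)/np.linalg.norm(t-f); print(np.degrees(np.arctan2(d[1],d[0])),np.linalg.norm(t-f))
print('grasp92',f+d*.092); go(*(f+d*.092),.016,67.5)"
```

```text
top [0.5159986  0.37834889 0.05      ] footup [0.47356181 0.2773442  0.064     ] footlow [0.45329118 0.227366   0.        ] port [0.48346241 0.30081002 0.062     ]
[array([0.4874, 0.3715]), array([0.5319, 0.3534])]
[array([0.4758, 0.3447]), array([0.5216, 0.3261])]
labels [0.33893302 0.26185429 0.05      ]
67.44552144841892 0.16348716405176247
grasp92 [0.48857886 0.31232941]
pos [0.5013 0.3459 0.1402] ang 67.97 need [-0.0359  0.0009  0.1242] turn 0.0026 gap 0.0854 F 0.0 ft [0.1 0.6 0. ] t 1.40 j [0.54 0.31 1.23 0.   1.6  0.93]
```

The picture shows the housing straight below, barrel edges at u 291 to 360, top rim at row 180, brass port at (324,308) and foot at rows 310 to 358. Port to top measures 84 mm as it should, so the grasp goes at (0.505, 0.352).

send_rows(increments=[[0.002, 0.001, 0.03, 0.003], [0.005, 0.001, 0.065, 0.003], [0.007, 0.001, 0.095, 0.003], [0.007, 0.001, 0.115, 0.003], [0.007, 0.001, 0.125, 0.003]])

```text
time_s: 1.82
eef_pos: [0.5031, 0.3511, 0.0115]
tool_rot: [[0.384, 0.923, -0.005], [0.923, -0.384, -0.003], [-0.005, -0.003, -1.0]]
ft_force: [-0.1, 0.6, 0.2]
finger_gap: 0.0855
gripper_force: 0.0
```

send_rows(increments=[[0, 0, 0, 0], [0, 0, 0, 0], [0, 0, 0, 0], [0, 0, 0, 0], [0, 0, 0, 0]], gripper=-1, squeeze=20)

```text
time_s: 2.23
eef_pos: [0.5059, 0.3525, 0.0172]
tool_rot: [[0.387, 0.922, 0.002], [0.922, -0.387, 0.002], [0.002, 0.002, -1.0]]
ft_force: [-0.0, -1.1, 0.4]
finger_gap: 0.0255
gripper_force: 0.3
```

```bash
python3 -c "
from h import *
go(.505,.352,.015,67.5)"
```

```text
pos [0.5059 0.3525 0.0172] ang 67.24 need [-0.0008 -0.0006  0.0022] turn -0.0014 gap 0.0255 F 0.3 ft [-0.  -1.1  0.4] t 2.23 j [0.55 0.43 1.33 0.   1.38 0.95]
```

```bash
python3 -c "
from h import *
c=snap('wrist','w2.png');go(.505,.352,.015,67.5)"
```

```text
pos [0.5059 0.3529 0.0178] ang 67.24 need [-0.0012 -0.0005  0.0028] turn -0.0014 gap 0.0179 F 18.8 ft [-5.6 -0.2 23.9] t 2.28 j [0.55 0.43 1.33 0.   1.38 0.95]
```

View pics/w2.png

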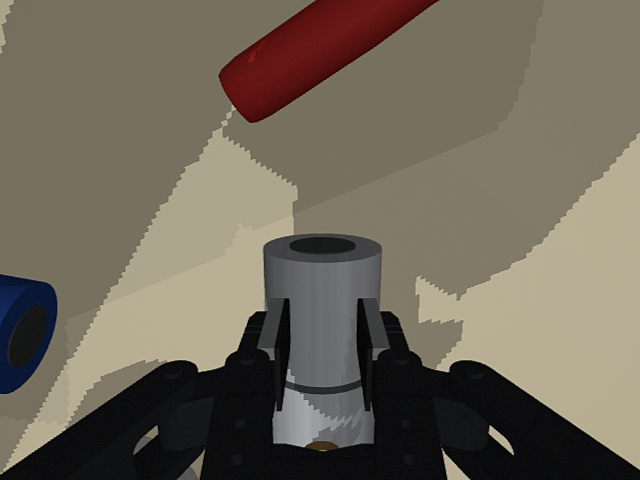

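```bash
python3 -c "
from h import *
c=dict(np.load('pics/w2.npz')); print(c['camera_matrix'][0,0],c['position'])
s=arm.get_state(); R=np.array(s['tool_rot']);p=np.array(s['eef_pos'])
for z in (-.03,-.011,.008):
  print(z,[proj(c,p+R@[x,y,z]).round(0) for x in (-.011,.011) for y in (-.009,.009,.025)])
for h in (.0,.025,.05): print('rim',h,[onz(c,u,250,h).round(4) for u in (264,381)])
print(onz(c,322,235,.05),onz(c,322,262,.05))"
```

```text
412.64981252169434 [0.53533467 0.42391485 0.18982092]
-0.03 [array([300., 347.]), array([346., 347.]), array([387., 347.]), array([299., 296.]), array([347., 296.]), array([390., 296.])]
-0.011 [array([303., 323.]), array([344., 323.]), array([381., 323.]), array([302., 276.]), array([345., 276.]), array([383., 276.])]
0.008 [array([305., 304.]), array([342., 304.]), array([375., 304.]), array([304., 261.]), array([343., 261.]), array([377., 261.])]
rim 0.0 [array([0.4845, 0.376 , 0.    ]), array([0.5368, 0.354 , 0.    ])]
rim 0.025 [array([0.4912, 0.3823, 0.025 ]), array([0.5366, 0.3632, 0.025 ])]
rim 0.05 [array([0.4979, 0.3886, 0.05  ]), array([0.5364, 0.3724, 0.05  ])]
[0.51915484 0.38573871 0.05      ] [0.51521444 0.37637686 0.05      ]
```

```bash
python3 -c "
from h import *
print(arm.tcp_to_tips,[a for a in dir(arm) if a[0]!='_'])
go(.505,.352,.015,67.5)"
```

```text
0.008 ['MotionError', 'get_state', 'job_done', 'tcp_to_tips']
pos [0.5059 0.3529 0.0178] ang 67.24 need [-0.0012 -0.0005  0.0028] turn -0.0014 gap 0.0179 F 18.8 ft [-5.6 -0.2 23.9] t 2.28 j [0.55 0.43 1.33 0.   1.38 0.95]
```

send_rows(increments=[[0, 0, -0.01, 0], [0, 0, -0.01, 0], [0, 0, -0.01, 0], [0, 0, -0.01, 0], [0, 0, -0.01, 0]], gripper=1)

```text
time_s: 2.7
eef_pos: [0.5048, 0.3518, 0.0249]
tool_rot: [[0.387, 0.922, -0.001], [0.922, -0.387, -0.0], [-0.001, -0.001, -1.0]]
ft_force: [-0.9, -0.1, -0.4]
finger_gap: 0.077
gripper_force: 0.0
```

```bash
python3 -c "
from h import *
c=snap('wrist','w3.png');go(.505,.352,.015,67.5)"
```

```text
pos [0.5048 0.3518 0.0248] ang 67.22 need [0.0003 0.0002 0.0098] turn -0.0015 gap 0.0836 F 0.0 ft [-0.6 -0.   0.5] t 2.75 j [0.55 0.42 1.33 0.   1.39 0.95]
```

View pics/w3.png

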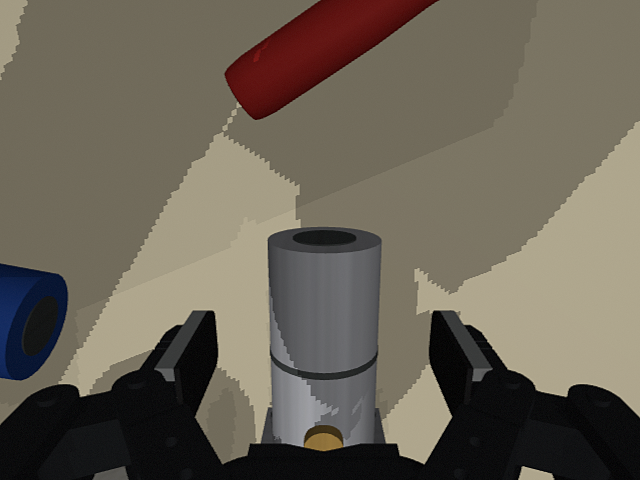

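The pads' lower front edges at (215,311) and (433,311) triangulate to about 30 mm behind the TCP. That agrees with the close ending at an 18 mm gap with a 24 N upward push: the tips were on top of the barrel. I'll lower in small steps and watch the force.

send_rows(increments=[[0, 0, 0.006, 0], [0, 0, 0.012, 0], [0, 0, 0.016, 0], [0, 0, 0.018, 0], [0, 0, 0.019, 0]])

```text
time_s: 3.17
eef_pos: [0.5046, 0.3518, 0.0054]
tool_rot: [[0.387, 0.922, -0.001], [0.922, -0.387, -0.001], [-0.001, -0.001, -1.0]]
ft_force: [-0.7, 0.2, -0.2]
finger_gap: 0.0858
gripper_force: 0.0
```

send_rows(increments=[[0, 0, 0.001, 0], [0, 0, 0.002, 0]])

```text
time_s: 3.33
eef_pos: [0.5052, 0.3521, 0.0045]
tool_rot: [[0.387, 0.922, 0.0], [0.922, -0.387, 0.0], [0.0, 0.0, -1.0]]
ft_force: [-0.6, 0.9, 0.1]
finger_gap: 0.0856
gripper_force: 0.0
```

```bash
python3 -c "
from h import *
go(.505,.352,-.012,67.5)"
```

```text
pos [0.5052 0.3521 0.0045] ang 67.22 need [-0.0002 -0.0001  0.0165] turn -0.0015 gap 0.0856 F 0.0 ft [-0.6  0.9  0.1] t 3.33 j [0.55 0.45 1.34 0.   1.36 0.95]
```

send_rows(increments=[[0, 0, 0.002, 0], [0, 0, 0.004, 0], [0, 0, 0.006, 0]])

```text
time_s: 3.58
eef_pos: [0.5051, 0.3521, -0.0017]
tool_rot: [[0.387, 0.922, 0.0], [0.922, -0.387, 0.0], [0.0, 0.0, -1.0]]
ft_force: [0.2, -1.0, -0.0]
finger_gap: 0.0859
gripper_force: 0.0
```

send_rows(increments=[[0, 0, 0.001, 0], [0, 0, 0.003, 0], [0, 0, 0.004, 0]])

```text
time_s: 3.83
eef_pos: [0.505, 0.352, -0.0059]
tool_rot: [[0.387, 0.922, -0.0], [0.922, -0.387, -0.0], [-0.0, -0.0, -1.0]]
ft_force: [-0.5, -0.3, 0.4]
finger_gap: 0.0852
gripper_force: 0.0
```

```bash
python3 -c "
from h import *
go(.505,.352,-.012,67.5)"
```

```text
pos [ 0.505   0.352  -0.0059] ang 67.22 need [0.     0.     0.0061] turn -0.0015 gap 0.0852 F 0.0 ft [-0.5 -0.3  0.4] t 3.83 j [0.55 0.46 1.34 0.   1.34 0.95]
```

send_rows(increments=[[0, 0, 0.003, 0], [0, 0, 0.006, 0], [0, 0, 0.009, 0], [0, 0, 0.011, 0]])

```text
time_s: 4.17
eef_pos: [0.5048, 0.3519, -0.0172]
tool_rot: [[0.387, 0.922, -0.0], [0.922, -0.387, -0.0], [-0.0, -0.0, -1.0]]
ft_force: [-0.7, -0.3, -0.6]
finger_gap: 0.0849
gripper_force: 0.0
```

send_rows(increments=[[0, 0, 0, 0], [0, 0, 0, 0], [0, 0, 0, 0], [0, 0, 0, 0], [0, 0, 0, 0]], gripper=-1, squeeze=20)

```text
time_s: 4.58
eef_pos: [0.5053, 0.3521, -0.0162]
tool_rot: [[0.387, 0.922, 0.001], [0.922, -0.387, 0.0], [0.001, 0.0, -1.0]]
ft_force: [-0.2, -0.0, 1.2]
finger_gap: 0.0494
gripper_force: 21.8
```

```bash
python3 -c "
from h import *
go(.505,.352,-.012,67.5)"
```

```text
pos [ 0.5053  0.3521 -0.0162] ang 67.22 need [-0.0002 -0.0002 -0.0042] turn -0.0016 gap 0.0494 F 21.8 ft [-0.2 -0.   1.2] t 4.58 j [ 0.55  0.47  1.35 -0.    1.32  0.95]
```

send_rows(increments=[[-0.004, 0, -0.012, 0], [-0.009, 0, -0.022, 0], [-0.016, 0, -0.032, 0], [-0.024, 0, -0.042, 0], [-0.034, 0, -0.051, 0]])

```text
time_s: 5.0
eef_pos: [0.4917, 0.3203, 0.0357]
tool_rot: [[0.387, 0.922, 0.0], [0.922, -0.387, 0.001], [0.001, 0.0, -1.0]]
ft_force: [0.0, 0.3, -4.7]
finger_gap: 0.0496
gripper_force: 21.5
```

```bash
python3 -c "
from h import *
c=snap('wrist','w4.png');t=read_camera('scene')['image'];go(.505,.352,-.012,67.5)
x=cv2.resize(t[230:370,340:500],None,fx=2.5,fy=2.5); y=cv2.resize(c['image'],None,fx=.6,fy=.6)
o=np.zeros((350,784,3),np.uint8); o[:,:400]=x; o[:288,400:]=y; cv2.imwrite('pics/m4.png',o[:,:,::-1])"
```

```text
pos [0.4925 0.32   0.0369] ang 67.17 need [ 0.0342 -0.001   0.049 ] turn -0.0018 gap 0.0496 F 21.6 ft [ 1.1  0.6 -4.6] t 5.10 j [ 0.51  0.33  1.41 -0.    1.39  0.91]
```

View pics/m4.png

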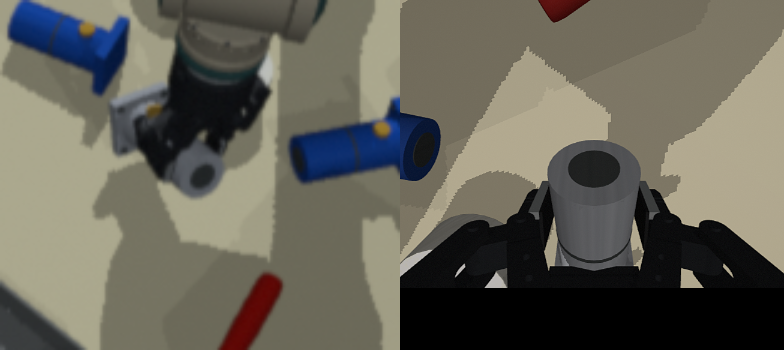

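The scene crop shows the foot hanging down at the left and the top face turned up (wrist ellipse at (594,170)). It is pivoting in the pads, so I'll continue the arc.

send_rows(increments=[[-0.012, 0, -0.009, 0], [-0.024, 0, -0.014, 0], [-0.036, 0, -0.018, 0], [-0.048, 0, -0.021, 0], [-0.059, 0, -0.021, 0]])

```text
time_s: 5.52
eef_pos: [0.4689, 0.266, 0.056]
tool_rot: [[0.387, 0.922, 0.001], [0.922, -0.387, 0.001], [0.001, 0.0, -1.0]]
ft_force: [-0.5, 0.3, -3.8]
finger_gap: 0.0492
gripper_force: 21.7
```

send_rows(increments=[[-0.011, 0, 0.001, 0], [-0.022, 0, 0.003, 0], [-0.033, 0, 0.006, 0], [-0.033, 0, 0.006, 0]])

```text
time_s: 5.85
eef_pos: [0.4561, 0.2353, 0.0497]
tool_rot: [[0.388, 0.922, 0.001], [0.922, -0.388, 0.001], [0.001, 0.0, -1.0]]
ft_force: [1.1, 0.4, -4.5]
finger_gap: 0.0493
gripper_force: 21.7
```

```bash
python3 -c "
from h import *
c=snap('wrist','w5.png');t=read_camera('scene')['image'];go(.505,.352,-.012,67.5)
x=cv2.resize(t[200:340,340:500],None,fx=2.5,fy=2.5); y=cv2.resize(c['image'],None,fx=.6,fy=.6)
o=np.zeros((350,784,3),np.uint8); o[:,:400]=x; o[:288,400:]=y; cv2.imwrite('pics/m5.png',o[:,:,::-1])"
```

```text
pos [0.4563 0.236  0.0495] ang 67.21 need [0.1258 0.     0.0615] turn -0.0016 gap 0.0492 F 21.6 ft [ 0.7  0.4 -3.6] t 5.95 j [0.41 0.13 1.63 0.   1.39 0.8 ]
```

View pics/m5.png

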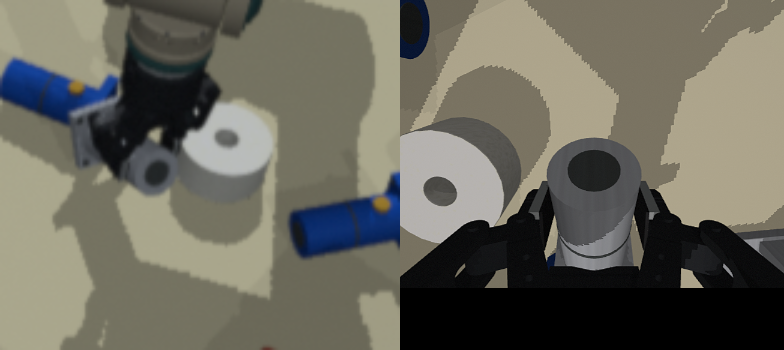

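The tilt stalled at about 45°, held by pad friction. I'll lift clear of the blue part and use the inertia of sharp stops (up and foot-ward accelerations) to swing it further.

send_rows(increments=[[0, 0, -0.041, 0], [0, 0, -0.082, 0], [0.005, 0, -0.115, 0], [0.015, 0, -0.135, 0], [0.025, 0, -0.14, 0]])

```text
time_s: 6.37
eef_pos: [0.4676, 0.2602, 0.1946]
tool_rot: [[0.387, 0.922, 0.007], [0.922, -0.387, 0.003], [0.005, 0.005, -1.0]]
ft_force: [2.0, -0.0, -4.5]
finger_gap: 0.0492
gripper_force: 21.7
```

send_rows(increments=[[0.012, 0, 0.01, 0], [0.04, 0, 0.032, 0], [0.072, 0, 0.058, 0], [0.042, 0, 0.03, 0], [0.022, 0, 0.012, 0]])

```text
time_s: 6.78
eef_pos: [0.4705, 0.2784, 0.1599]
tool_rot: [[0.384, 0.923, -0.031], [0.923, -0.385, -0.016], [-0.027, -0.023, -0.999]]
ft_force: [-0.4, -2.0, 0.4]
finger_gap: 0.0471
gripper_force: 20.8
```

```bash
cat >> h.py <<'E'
def tilt():
    "elevation of housing axis from rim centre vs grip: fit ellipse of dark bore in wrist view"
    c=read_camera('wrist'); g=cv2.cvtColor(c['image'],cv2.COLOR_RGB2GRAY)
    m=(g[180:330,230:420]<50).astype(np.uint8); best=None
    for k in cv2.findContours(m,0,2)[0]:
        if 400<cv2.contourArea(k)<6000 and len(k)>5:
            e=cv2.fitEllipse(k)
            if abs(e[0][0]+230-323)<15 and cv2.contourArea(k)/(np.pi/4*e[1][0]*e[1][1])>.9: best=e
    if best is None: print('no ellipse'); return c
    u,v=best[0][0]+230,best[0][1]+180; p,d=ray(c,u,v); d/=np.linalg.norm(d)
    a=sorted(best[1]); ang=np.degrees(np.arccos(a[0]/a[1]))
    tx=np.array(arm.get_state()['tool_rot'])[:,0]; el=np.degrees(np.arctan2(d@tx,-d[2]))
    print('ellipse',round(u),round(v),np.round(a,1),'view-normal angle %.1f, ray tilt %.1f -> elevation %.1f or %.1f'%(ang,el,90-ang-el,90+ang-el)); return c
E
python3 -c "
from h import *
tilt();go(.505,.352,-.012,67.5)
import h
for f in ('w2','w4','w5'):
    k=dict(np.load('pics/%s.npz'%f)); h.read_camera=lambda n:k; tilt()"
```

```text
no ellipse
pos [0.4734 0.2768 0.1731] ang 67.23 need [0.0838 0.0014 0.1841] turn -0.0015 gap 0.0472 F 20.5 ft [ 1.7 -2.3  3. ] t 6.83 j [ 0.46  0.14  1.36 -0.    1.65  0.86]
ellipse 322 245 [16.9 66.7] view-normal angle 75.3, ray tilt -17.3 -> elevation 32.0 or 182.6
ellipse 323 281 [61.1 86. ] view-normal angle 44.7, ray tilt -22.4 -> elevation 67.7 or 157.2
ellipse 323 284 [68.5 87.2] view-normal angle 38.2, ray tilt -22.8 -> elevation 74.6 or 151.0
```

```bash
sed -i "s/elevation %.1f or %.1f'%(ang,el,90-ang-el,90+ang-el)/elevation %.1f'%(ang,el,90-ang+el)/" h.py
python3 -c "
from h import *
c=snap('wrist','w6.png');t=snap('scene','s6.png')['image'];go(.505,.352,-.012,67.5)
x=cv2.resize(t[180:340,340:500],None,fx=2.5,fy=2.5); y=cv2.resize(c['image'],None,fx=.6,fy=.6)
o=np.zeros((400,784,3),np.uint8); o[:,:400]=x; o[:288,400:]=y; cv2.imwrite('pics/m6.png',o[:,:,::-1])"
```

```text
pos [0.4752 0.2794 0.1777] ang 67.19 need [ 0.0785 -0.0007  0.1897] turn -0.0017 gap 0.0470 F 20.7 ft [-0.6 -0.3 -3.1] t 6.93 j [ 0.46  0.13  1.36 -0.    1.65  0.86]
```

View pics/m6.png

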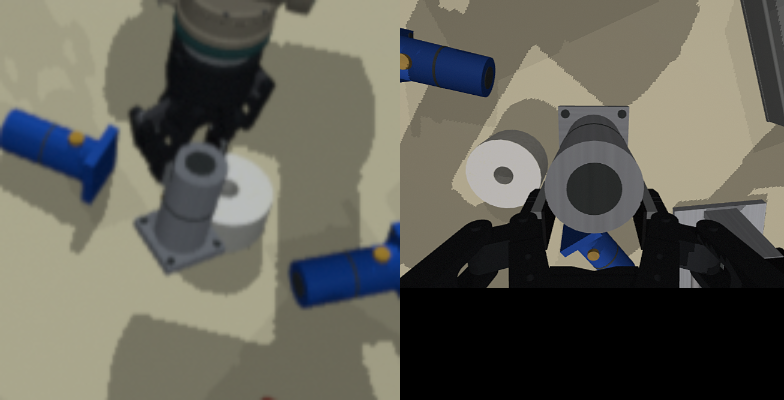

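The housing now hangs nearly upright (about 85°) below the gripper, rim at wrist (323,313). The pads hold it off-centre, about 20 mm along tool x. I'll set it down gently right here on free table and regrip it properly.

send_rows(increments=[[0, 0, 0.008, 0], [0, 0, 0.025, 0], [0, 0, 0.045, 0], [0, 0, 0.065, 0], [0, 0, 0.08, 0]])

```text
time_s: 7.35
eef_pos: [0.4731, 0.2791, 0.0949]
tool_rot: [[0.387, 0.922, -0.002], [0.922, -0.387, -0.001], [-0.002, -0.001, -1.0]]
ft_force: [-1.3, -0.4, -5.3]
finger_gap: 0.0469
gripper_force: 21.0
```

send_rows(increments=[[0, 0, 0.008, 0], [0, 0, 0.014, 0], [0, 0, 0.018, 0], [0, 0, 0.022, 0], [0, 0, 0.025, 0]])

```text
time_s: 7.77
eef_pos: [0.4748, 0.2795, 0.0729]
tool_rot: [[0.387, 0.922, 0.001], [0.922, -0.387, 0.001], [0.001, 0.001, -1.0]]
ft_force: [-0.4, 0.0, -3.5]
finger_gap: 0.0468
gripper_force: 21.0
```

```bash
python3 -c "
from h import *
go(.505,.352,.062,67.5)"
```

```text
pos [0.4748 0.2795 0.0729] ang 67.23 need [ 0.0785 -0.0003  0.011 ] turn -0.0015 gap 0.0468 F 21.0 ft [-0.4  0.  -3.5] t 7.77 j [0.46 0.2  1.5  0.   1.44 0.86]
```

send_rows(increments=[[0, 0, 0.002, 0], [0, 0, 0.004, 0], [0, 0, 0.006, 0]])

```text
time_s: 8.02
eef_pos: [0.4747, 0.2793, 0.0667]
tool_rot: [[0.387, 0.922, 0.001], [0.922, -0.387, 0.0], [0.001, 0.001, -1.0]]
ft_force: [0.2, -0.7, -4.6]
finger_gap: 0.0473
gripper_force: 21.0
```

send_rows(increments=[[0, 0, 0.002, 0], [0, 0, 0.003, 0], [0, 0, 0.003, 0]])

```text
time_s: 8.27
eef_pos: [0.4744, 0.2791, 0.0632]
tool_rot: [[0.387, 0.922, -0.0], [0.922, -0.387, -0.0], [-0.0, -0.0, -1.0]]
ft_force: [-0.3, 1.0, -5.6]
finger_gap: 0.0472
gripper_force: 21.0
```

send_rows(increments=[[0, 0, 0.001, 0], [0, 0, 0.002, 0], [0, 0, 0.002, 0]])

```text
time_s: 8.52
eef_pos: [0.4744, 0.2792, 0.0612]
tool_rot: [[0.387, 0.922, -0.0], [0.922, -0.387, -0.0], [-0.0, -0.0, -1.0]]
ft_force: [0.1, -0.0, -4.1]
finger_gap: 0.047
gripper_force: 21.0
```

send_rows(increments=[[0, 0, 0.002, 0], [0, 0, 0.003, 0], [0, 0, 0.003, 0]])

```text
time_s: 8.77
eef_pos: [0.4748, 0.2794, 0.0596]
tool_rot: [[0.387, 0.922, 0.001], [0.922, -0.387, 0.001], [0.001, 0.001, -1.0]]
ft_force: [-2.7, -1.3, 2.0]
finger_gap: 0.0472
gripper_force: 21.8
```

send_rows(increments=[[0, 0, 0.001, 0], [0, 0, 0.003, 0], [0, 0, 0.003, 0]])

```text
time_s: 9.02
eef_pos: [0.4755, 0.28, 0.0595]
tool_rot: [[0.387, 0.922, 0.003], [0.922, -0.387, 0.002], [0.004, 0.002, -1.0]]
ft_force: [-8.7, -4.5, 19.4]
finger_gap: 0.0468
gripper_force: 23.7
```

send_rows(increments=[[0, 0, 0.001, 0], [0, 0, 0.002, 0], [0, 0, 0.002, 0]])

```text
time_s: 9.27
eef_pos: [0.4758, 0.2805, 0.0595]
tool_rot: [[0.387, 0.922, 0.005], [0.922, -0.387, 0.004], [0.005, 0.003, -1.0]]
ft_force: [-13.0, -6.8, 28.8]
finger_gap: 0.0472
gripper_force: 24.9
```

```bash
python3 -c "
from h import *
go(.505,.352,.05,67.5);tilt()"
```

```text
pos [0.4758 0.2805 0.0595] ang 67.26 need [ 0.0772 -0.0008  0.0099] turn -0.0013 gap 0.0472 F 24.9 ft [-13.   -6.8  28.8] t 9.27 j [0.47 0.21 1.51 0.   1.41 0.86]
no ellipse
```

send_rows(increments=[[0, 0, -0.003, 0], [0, 0, -0.0045, 0], [0, 0, -0.0045, 0]])

```text
time_s: 9.57
eef_pos: [0.4751, 0.2794, 0.0592]
tool_rot: [[0.387, 0.922, 0.002], [0.922, -0.387, 0.001], [0.001, 0.001, -1.0]]
ft_force: [-2.9, -2.1, 8.5]
finger_gap: 0.0473
gripper_force: 22.4
```

send_rows(increments=[[0, 0, 0, 0], [0, 0, 0, 0], [0, 0, 0, 0], [0, 0, 0, 0], [0, 0, 0, 0]], gripper=1)

```text
time_s: 9.98
eef_pos: [0.4744, 0.2791, 0.0576]
tool_rot: [[0.387, 0.922, -0.0], [0.922, -0.387, -0.0], [-0.0, -0.0, -1.0]]
ft_force: [-0.3, 0.0, 0.6]
finger_gap: 0.0851
gripper_force: 0.0
```

```bash
python3 -c "
from h import *
c=snap('wrist','w7.png');snap('scene','s7.png'); snap('top','t7.png');go(.505,.352,.05,67.5)
g=cv2.cvtColor(c['image'],cv2.COLOR_RGB2GRAY)
m=(g<55).astype(np.uint8)
for k in cv2.findContours(m,1,2)[0]:
    if 300<cv2.contourArea(k)<9000 and len(k)>5: print(np.round(cv2.fitEllipse(k),1) if 0 else cv2.fitEllipse(k),cv2.contourArea(k))
"
```

```text
pos [0.4744 0.2792 0.0578] ang 67.23 need [ 0.079  -0.      0.0078] turn -0.0015 gap 0.0851 F 0.0 ft [ 0.  -0.1 -0. ] t 10.13 j [0.46 0.22 1.51 0.   1.41 0.86]
((489.4403076171875, 358.1070251464844), (20.201757431030273, 99.9795913696289), 147.74993896484375) 1126.0
((322.6885681152344, 329.28076171875), (82.46211242675781, 91.19307708740234), 90.19171142578125) 5897.0
((244.3001251220703, -53.58592224121094), (183.8685302734375, 530.943115234375), 0.0) 328.0
((25.397546768188477, 141.41177368164062), (102.68611907958984, 113.03205871582031), 157.51072692871094) 7125.5
```

```bash
python3 -c "
from h import *
c=dict(np.load('pics/w7.npz')); C=onz(c,322.7,329.3,.12); print('rim centre',C)
im=c['image']
# foot corners/edges: bright grey pixels above rim
g=cv2.cvtColor(im,cv2.COLOR_RGB2HSV)
m=((g[:,:,1]<35)&(g[:,:,2]>60)).astype(np.uint8); m[:, :200]=0; m[:,440:]=0
k=max(cv2.findContours(m,0,2)[0],key=cv2.contourArea); a=cv2.approxPolyDP(k,6,True)[:,0]; print(a.tolist())
R=np.array([[np.cos(np.radians(67.2)),-np.sin(np.radians(67.2))],[np.sin(np.radians(67.2)),np.cos(np.radians(67.2))]])
for q in [(32,32,12),(32,-32,12)]:
    w=C[:2]+R@(np.array(q[:2])/1000); print('predicted foot corner if upright',proj(c,[*w,q[2]/1000]))
go(C[0],C[1],.05,67.2)
x=cv2.resize(dict(np.load('pics/s7.npz'))['image'][180:340,340:500],None,fx=2.5,fy=2.5); y=cv2.resize(im,None,fx=.6,fy=.6)
o=np.zeros((400,784,3),np.uint8); o[:,:400]=x; o[:288,400:]=y; cv2.imwrite('pics/m7.png',o[:,:,::-1])"
```

```text
rim centre [0.48005347 0.29330861 0.12      ]
[[266, 170], [376, 171], [263, 173], [266, 248], [285, 206], [302, 191], [288, 218], [335, 208], [374, 237], [334, 212], [291, 220], [281, 262], [252, 287], [240, 323], [250, 360], [279, 388], [307, 398], [354, 394], [391, 367], [405, 331], [378, 251], [383, 173]]
predicted foot corner if upright [262.07253666 171.55095186]
predicted foot corner if upright [383.7247747  171.54954145]
pos [0.4744 0.2792 0.0578] ang 67.23 need [ 0.0152 -0.0003  0.0078] turn 0.0001 gap 0.0851 F 0.0 ft [ 0.  -0.1 -0. ] t 10.13 j [0.46 0.22 1.51 0.   1.41 0.86]
```

Standing confirmed: the foot corners predicted for upright are (262,172) and (384,172), and I see them at (263,173) and (383,173). Now I'll regrip on centre.

send_rows(increments=[[0.006, 0, 0.003, 0], [0.012, 0, 0.006, 0], [0.015, 0, 0.008, 0], [0.015, 0, 0.008, 0]])

```text
time_s: 10.47
eef_pos: [0.4801, 0.2936, 0.049]
tool_rot: [[0.386, 0.922, -0.001], [0.922, -0.386, -0.0], [-0.001, -0.001, -1.0]]
ft_force: [-0.1, -0.3, -0.5]
finger_gap: 0.0851
gripper_force: 0.0
```

send_rows(increments=[[0, 0, 0, 0], [0, 0, 0, 0], [0, 0, 0, 0], [0, 0, 0, 0], [0, 0, 0, 0]], gripper=-1, squeeze=40)

```text
time_s: 10.88
eef_pos: [0.4803, 0.2931, 0.0502]
tool_rot: [[0.387, 0.922, 0.0], [0.922, -0.387, 0.001], [0.001, 0.0, -1.0]]
ft_force: [-1.3, 0.6, 1.4]
finger_gap: 0.0493
gripper_force: 42.2
```

send_rows(increments=[[0, 0, 0, 0], [0, 0, -0.005, 0], [0, 0, -0.015, 0], [0, 0, -0.03, 0], [0, 0, -0.05, 0]])

```text
time_s: 11.3
eef_pos: [0.4792, 0.2923, 0.099]
tool_rot: [[0.387, 0.922, -0.003], [0.922, -0.387, -0.002], [-0.003, -0.002, -1.0]]
ft_force: [-0.1, 0.7, -4.7]
finger_gap: 0.0492
gripper_force: 42.3
```

```bash
python3 -c "
from h import *
go(.5347,-.1446,.24,73.6)"
```

```text
pos [0.4792 0.2923 0.099 ] ang 67.22 need [-0.3818  0.22   -0.1403] turn -0.0355 gap 0.0492 F 42.3 ft [-0.1  0.7 -4.7] t 11.30 j [ 0.48  0.21  1.43 -0.    1.5   0.88]
```

send_rows(increments=[[0, 0, -0.025, 0], [0, 0, -0.06, 0], [0, 0, -0.095, 0], [-0.01, 0.006, -0.125, 0], [-0.03, 0.017, -0.14, 0]])

```text
time_s: 11.72
eef_pos: [0.4847, 0.2602, 0.2451]
tool_rot: [[0.385, 0.923, 0.005], [0.923, -0.385, 0.003], [0.005, 0.004, -1.0]]
ft_force: [1.4, -0.5, -3.0]
finger_gap: 0.0491
gripper_force: 42.6
```

send_rows(increments=[[-0.025, 0.014, 0, -0.007], [-0.05, 0.029, 0, -0.014], [-0.075, 0.043, 0, -0.021], [-0.1, 0.058, 0, -0.028], [-0.125, 0.072, 0, -0.035]])

```text
time_s: 12.13
eef_pos: [0.502, 0.1141, 0.2402]
tool_rot: [[0.283, 0.959, -0.0], [0.959, -0.283, -0.0], [-0.0, -0.0, -1.0]]
ft_force: [-0.0, 0.6, -4.6]
finger_gap: 0.0487
gripper_force: 42.6
```

```bash
python3 -c "
from h import *
go(.5347,-.1446,.24,73.6)"
```

```text
pos [0.502  0.1141 0.2402] ang 73.59 need [-2.389e-01  1.045e-01  2.000e-04] turn -0.0001 gap 0.0487 F 42.6 ft [-0.   0.6 -4.6] t 12.13 j [ 0.15  0.02  1.36 -0.    1.77  0.44]
```

send_rows(increments=[[-0.028, 0.012, 0, 0], [-0.056, 0.024, 0, 0], [-0.084, 0.037, 0, 0], [-0.112, 0.049, 0, 0], [-0.14, 0.061, 0, 0]])

```text
time_s: 12.55
eef_pos: [0.5207, -0.0375, 0.2402]
tool_rot: [[0.284, 0.959, -0.0], [0.959, -0.284, 0.0], [-0.0, -0.0, -1.0]]
ft_force: [0.7, 0.0, -4.2]
finger_gap: 0.0489
gripper_force: 42.6
```

send_rows(increments=[[-0.025, 0.011, 0, 0], [-0.05, 0.022, 0.005, 0], [-0.075, 0.033, 0.015, 0], [-0.092, 0.04, 0.025, 0], [-0.1, 0.044, 0.035, 0]])

```text
time_s: 12.97
eef_pos: [0.5345, -0.1467, 0.2044]
tool_rot: [[0.286, 0.958, -0.001], [0.958, -0.286, -0.0], [-0.001, -0.0, -1.0]]
ft_force: [0.3, -0.4, -3.6]
finger_gap: 0.0493
gripper_force: 42.5
```

```bash
python3 -c "
from h import *
c=snap('wrist','w8.png');t=snap('top','t8.png');go(.5347,-.1446,.13,73.64)
for n,c,b in (('w',c,(150,0,500,480)),('t',t,(335,205,400,275))):
    g=cv2.cvtColor(c['image'],cv2.COLOR_RGB2HSV)[:,:,2]
    m=np.zeros_like(g); x0,y0,x1,y1=b; m[y0:y1,x0:x1]=(g[y0:y1,x0:x1]<45)
    for k in cv2.findContours(m,0,2)[0]:
        if cv2.contourArea(k)>300: print(n,cv2.contourArea(k),cv2.approxPolyDP(k,4,True)[:,0].tolist())
c=dict(np.load('pics/w8.npz'))
fy=np.array([.2817,.9595]);fx=np.array([fy[1],-fy[0]]);P=np.array([.5347,-.1446])
print('pred corners',[proj(c,[*(P+.056*a*fx+.056*b*fy),.055]).round(0) for a,b in ((-1,1),(1,1),(1,-1),(-1,-1))])
o=c['image']; cv2.imwrite('pics/w8.png',o[:,:,::-1])
"
```

```text
pos [ 0.5339 -0.145   0.2025] ang 73.41 need [0.0006 0.001  0.0725] turn -0.0013 gap 0.0491 F 42.5 ft [-1.3 -0.  -4.5] t 13.07 j [-0.33  0.14  1.31  0.    1.7  -0.04]
w 1022.0 [[352, 356], [330, 347], [307, 349], [283, 366], [277, 384], [286, 381], [288, 373], [308, 368], [318, 373], [319, 366], [336, 361], [338, 353]]
w 27204.5 [[150, 380], [150, 466], [159, 450], [178, 446], [180, 479], [466, 479], [468, 446], [487, 450], [499, 470], [499, 372], [497, 379], [469, 373], [448, 353], [423, 315], [416, 316], [433, 353], [414, 366], [415, 352], [395, 302], [390, 303], [389, 316], [408, 372], [403, 407], [407, 421], [399, 451], [396, 444], [329, 451], [250, 444], [246, 450], [238, 375], [258, 315], [255, 302], [250, 303], [231, 353], [232, 366], [212, 353], [230, 316], [223, 315], [177, 373]]
w 9648.0 [[249, 138], [257, 274], [264, 274], [265, 198], [381, 199], [382, 274], [387, 274], [394, 138]]
w 364.5 [[315, 98], [315, 131], [328, 131], [328, 101]]
t 378.5 [[359, 239], [364, 248], [354, 248], [351, 256], [375, 263], [380, 246]]
pred corners [array([248., 138.]), array([396., 138.]), array([390., 275.]), array([256., 275.])]
```

View pics/w8.png

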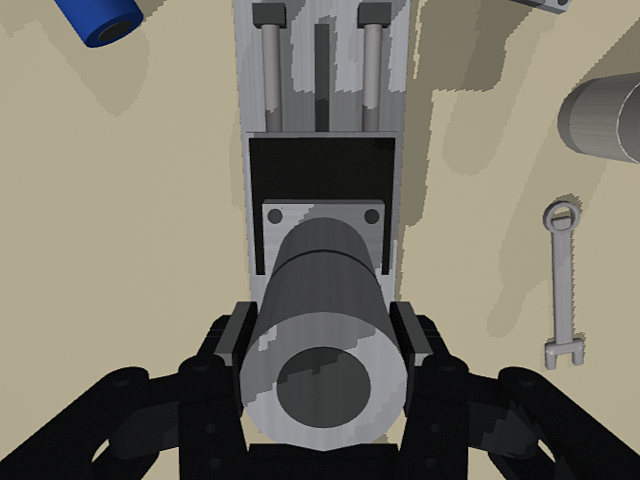

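The picture shows the housing hanging upright over the plate. The rubber corners at (249,138), (394,138), (387,274) and (257,274) match the prediction within 2 px. I'll lower it.

send_rows(increments=[[0.0, 0.001, 0.015, -0.001], [0.0, 0.001, 0.04, -0.001], [0.0, 0.001, 0.065, -0.001], [0, 0.001, 0.08, -0.001], [0, 0.001, 0.087, -0.001]])

```text
time_s: 13.48
eef_pos: [0.5348, -0.1426, 0.1157]
tool_rot: [[0.279, 0.96, -0.004], [0.96, -0.279, 0.002], [0.001, -0.004, -1.0]]
ft_force: [-0.6, 0.5, -4.4]
finger_gap: 0.0493
gripper_force: 42.7
```

send_rows(increments=[[0, 0, 0.001, 0], [0, 0, 0.003, 0], [0, 0, 0.005, 0]])

```text
time_s: 13.73
eef_pos: [0.5369, -0.1444, 0.1148]
tool_rot: [[0.28, 0.96, 0.003], [0.96, -0.28, -0.001], [0.0, 0.003, -1.0]]
ft_force: [-0.9, 0.5, -5.0]
finger_gap: 0.049
gripper_force: 42.7
```

send_rows(increments=[[0, 0, 0.001, 0], [0, 0, 0.002, 0], [0, 0, 0.002, 0]])

```text
time_s: 13.98
eef_pos: [0.536, -0.1446, 0.1113]
tool_rot: [[0.281, 0.96, 0.001], [0.96, -0.281, -0.0], [0.0, 0.001, -1.0]]
ft_force: [-0.3, 0.5, -5.5]
finger_gap: 0.049
gripper_force: 42.7
```

```bash
python3 -c "
from h import *
go(.5347,-.1446,.105,73.64)"
```

```text
pos [ 0.536  -0.1446  0.1113] ang 73.70 need [-0.0003 -0.0013  0.0063] turn 0.0003 gap 0.0490 F 42.7 ft [-0.3  0.5 -5.5] t 13.98 j [-0.33  0.18  1.44  0.    1.52 -0.05]
```

send_rows(increments=[[0, -0.001, 0.002, 0], [0, -0.001, 0.004, 0], [0, -0.001, 0.004, 0]])

```text
time_s: 14.23
eef_pos: [0.5347, -0.1442, 0.1064]
tool_rot: [[0.281, 0.96, -0.001], [0.96, -0.281, 0.0], [0.0, -0.001, -1.0]]
ft_force: [-0.2, -0.1, -5.0]
finger_gap: 0.0491
gripper_force: 42.7
```

send_rows(increments=[[0, 0, 0.001, 0], [0, 0, 0.002, 0], [0, 0, 0.002, 0]])

```text
time_s: 14.48
eef_pos: [0.535, -0.1443, 0.1052]
tool_rot: [[0.281, 0.96, 0.0], [0.96, -0.281, -0.0], [0.0, 0.0, -1.0]]
ft_force: [-1.4, -0.2, -2.8]
finger_gap: 0.0489
gripper_force: 43.1
```

send_rows(increments=[[0, 0, 0.001, 0], [0, 0, 0.001, 0]])

```text
time_s: 14.65
eef_pos: [0.5351, -0.1444, 0.1052]
tool_rot: [[0.281, 0.96, 0.001], [0.96, -0.281, -0.0], [-0.0, 0.001, -1.0]]
ft_force: [-5.1, 0.7, 4.8]
finger_gap: 0.0487
gripper_force: 43.5
```

send_rows(increments=[[0, 0, 0, 0], [0, 0, 0, 0], [0, 0, 0, 0], [0, 0, 0, 0], [0, 0, 0, 0]], gripper=1)

```text
time_s: 15.07
eef_pos: [0.5351, -0.1443, 0.1039]
tool_rot: [[0.281, 0.96, 0.0], [0.96, -0.281, 0.0], [0.0, 0.0, -1.0]]
ft_force: [-0.2, -0.5, 0.2]
finger_gap: 0.0855
gripper_force: 0.0
```

send_rows(increments=[[0, 0, -0.02, 0], [0, 0, -0.05, 0], [0, 0, -0.085, 0], [0, 0, -0.115, 0], [0, 0, -0.13, 0]])

```text
time_s: 15.48
eef_pos: [0.536, -0.1446, 0.2387]
tool_rot: [[0.281, 0.96, 0.006], [0.96, -0.281, -0.002], [-0.0, 0.006, -1.0]]
ft_force: [-0.2, 0.4, 0.6]
finger_gap: 0.0854
gripper_force: 0.0
```

Run:
```python
from h import *
c=snap('wrist','w9.png');t=snap('top','t9.png');s=snap('scene','s9.png')
fy=np.array([.2817,.9595]);fx=np.array([fy[1],-fy[0]])
g=cv2.cvtColor(c['image'],cv2.COLOR_RGB2HSV)
m=(g[:,:,2]<50).astype(np.uint8); m[:,:230]=0; m[:,410:]=0
for k in cv2.findContours(m,1,2)[0]:
    if 300<cv2.contourArea(k)<14000: 
        e=cv2.fitEllipse(k); print(np.round([*e[0],*e[1]],1),cv2.contourArea(k),cv2.approxPolyDP(k,4,True)[:,0].tolist())
P=np.array([.5347,-.1446])
print('pred rim',proj(c,[*P,.175]),'plate',[proj(c,[*(P+.056*a*fx+.056*b*fy),.055]).round(0) for a,b in ((-1,1),(1,1),(1,-1),(-1,-1))],'foot',[proj(c,[*(P+.032*a*fx+.032*b*fy),.067]).round(0) for a,b in ((-1,1),(1,1))])
go(.43,-.363,.24,73.6)
# grip in scene & top: dark blob near predicted
for n,k in (('t',t),('s',s)):
    print(n,proj(k,[.425,-.363,.148]),proj(k,[.4757,-.3454,.09]))
```

```text
[318.1 472.6  68.  190. ] 6088.5 [[409, 459], [398, 455], [396, 444], [352, 446], [346, 435], [337, 434], [301, 446], [250, 444], [247, 456], [230, 461], [230, 479], [409, 479]]
[315.6 370.  101.1 109.5] 5415.0 [[273, 328], [271, 348], [282, 348], [271, 346], [272, 337], [292, 338], [281, 367], [282, 409], [273, 409], [277, 415], [275, 408], [282, 411], [284, 431], [312, 416], [313, 400], [308, 415], [303, 402], [315, 389], [327, 390], [335, 400], [335, 421], [328, 432], [355, 431], [355, 349], [368, 348], [367, 329], [353, 336], [347, 328], [346, 347], [293, 347], [293, 328], [285, 336], [277, 336]]
[320.  164.9 127.6 234. ] 8019.5 [[254, 138], [260, 262], [283, 262], [278, 246], [284, 226], [284, 167], [358, 167], [358, 226], [363, 238], [359, 262], [379, 262], [384, 138]]
[318.8 117.8  29.9  38. ] 313.0 [[314, 102], [314, 132], [325, 132], [325, 104]]
pred rim [320.47033829 246.63513102] plate [array([254., 138.]), array([387., 138.]), array([381., 263.]), array([260., 264.])] foot [array([282., 169.]), array([359., 169.])]
pos [ 0.5355 -0.1445  0.235 ] ang 73.70 need [-0.2393 -0.0399 -0.0051] turn 0.0006 gap 0.0851 F 0.0 ft [-0.1 -0.8 -0. ] t 15.63 j [-0.33  0.13  1.25  0.    1.76 -0.05]
t [443.0087365  278.71287211] [432.28345129 261.09006015]
s [244.09782528 136.05623864] [236.98548147 161.72720192]
```

send_rows(increments=[[-0.03, -0.005, 0, 0], [-0.07, -0.012, 0, 0], [-0.11, -0.018, 0, 0], [-0.15, -0.025, 0, 0], [-0.18, -0.03, 0, 0]])

```text
time_s: 16.05
eef_pos: [0.4535, -0.3106, 0.2314]
tool_rot: [[0.282, 0.959, -0.003], [0.959, -0.282, 0.002], [0.001, -0.003, -1.0]]
ft_force: [-0.0, -0.9, 0.4]
finger_gap: 0.0857
gripper_force: 0.0
```

Run:
```python
from h import *
c=snap('wrist','w10.png'); go(.425,-.363,.2,73.64)
p=proj(c,[.425,-.363,.148]); print('pred grip',p, 'low',proj(c,[.425,-.363,.088]),'axis',proj(c,[.4757,-.3454,.09]))
g=cv2.cvtColor(c['image'],cv2.COLOR_RGB2HSV)
u,v=p.round().astype(int); print(g[v,u-40:u+41:5,2],g[max(0,v-40):v+41:5,u,2])
```

```text
pos [ 0.4515 -0.3144  0.2311] ang 73.39 need [-0.0541 -0.0113  0.0313] turn -0.0014 gap 0.0854 F 0.0 ft [-2.7 -3.3 -0.7] t 16.10 j [-0.67  0.12  1.27 -0.    1.76 -0.38]
pred grip [305.36323211 317.65118692] low [308.57310799 283.13296678] axis [362.55881536 248.25964091]
[165 166 165 165 165 168  19  19  17  22  18  17   6   5   5  10   8] [33  3  6  8  6  6  6 17 17 18 17 16  5 13 18 17 19]
```

Run:
```python
from h import *
c=dict(np.load('pics/w10.npz'))
g=cv2.cvtColor(c['image'],cv2.COLOR_RGB2GRAY).astype(int)
for v in range(236,350,6): print(v,' '.join('%3d'%x for x in g[v,264:390:4]))
```

```text
236 156 156 157 157 153 120 134 138 136 141 127 133 115  18  18  18  18   9  12  70  89  44  51  92  88  90  87  66 119  16  20  21
242 156 156 157 156 158 121 133 137 135 142 126 130 115  17  19  17  14  15  10  34  78  69  88  89  90  87  90 131  88  17  18  18
248 156 157 157 156 157 145 133 137 137 141 127 131 114  16   7  11  10  13  17  56  93  89  90  89  90  88 137 131  11  18  18  19
254 157 156 157 157 157 142 136 137 136 142 127 131 115   9  12   9   5  53  91  95 100  99  88  88 113 130 129  37  19  14  17  20
260 156 157 157 157 157 138 135 137 136 143  91  87  83  10   9  56  87  96  98  98  99  99  98 142  25  17  15  17  19  15  17  18
266 158 157 157 158 157 138 136 136 138  43  51  45 125  57  84  94  99  99  99  97  99 128  17  16  18  17  16  19  18  17  20  19
272 157 158 157 156 157 148 148 148 148 150 155  86  76  95  97  97  98  98  97  96  23  17  16  18  19  19  16  17  18  18  19  19
278 156 156 156 158 158 158 147 157 153 134  59   1   9  97  99  96  96  99 132 151 150 151 151 152 152 157 137 103 104 104 101 113
284 158 157 156 158 157 158 158 163  61   2 
[... 707 characters left out ...]
   3   3   4   8   6   8   8   7  35  70
320 157 156 157 157 157 156 157  94  18  19  17  18  17  18  16   7   4   6   6   8   4   3   6   9   5   9   5  12  11   6  51  88
326 157 157 157 157 156 158 147 132  18  18  18  16  17  16  13   4   3   3   6   5   4  10   8  10  12  13  14  11  12  16   8  88
332 155 157 157 157 146 148 146 126   8  14  15  18  17  18   5   9   4   5  11   8  12  16  15  14  16  18  21  19  19  19  13  45
338 156 157 157 158 147 148 149  21   6   4   8   8   5   6  12  12  17  14  16  19  16  17  19  16  17  16  15  19  15  19  16   6
344 158 156 157 157 147 146 148   0   7   8  12  10  13  12  16  15  18  17  17  14  17  18  17  18  18  17  16  15  18  20  19  13
```

Run:
```python
from h import *
c=dict(np.load('pics/w10.npz'))
a=onz(c,308.5,323,.148); b=onz(c,308.5,300,.11); print(a,b, onz(c,294,323,.148)-onz(c,323,323,.148))
fy=np.array([.2817,.9595]);fx=np.array([fy[1],-fy[0]])
for A in ([.4757,-.3454],[.4737,-.3409]):
    d=a[:2]-A; print(np.linalg.norm(d),np.arctan2(-d@fy,-d@fx))
go(a[0],a[1],.19,73.64)
```

```text
[ 0.42587266 -0.36755404  0.148     ] [ 0.42431793 -0.36781776  0.11      ] [-0.01930086  0.00563644  0.        ]
0.054530403422874865 0.7039337921150459
0.054753007993191445 0.7939944532427934
pos [ 0.4515 -0.3144  0.2311] ang 73.39 need [-0.0582 -0.0091  0.0412] turn -0.0014 gap 0.0854 F 0.0 ft [-2.7 -3.3 -0.7] t 16.10 j [-0.67  0.12  1.27 -0.    1.76 -0.38]
```

send_rows(increments=[[-0.03, -0.005, 0.01, 0], [-0.05, -0.009, 0.03, 0], [-0.056, -0.009, 0.06, 0], [-0.057, -0.009, 0.08, 0], [-0.057, -0.009, 0.08, 0]])

```text
time_s: 16.52
eef_pos: [0.4282, -0.359, 0.1462]
tool_rot: [[0.282, 0.959, -0.009], [0.959, -0.282, 0.009], [0.006, -0.011, -1.0]]
ft_force: [-0.4, 0.3, -1.0]
finger_gap: 0.0849
gripper_force: 0.0
```

Run:
```python
from h import *
go(.4257,-.3665,.085,73.6)
```

```text
pos [ 0.4282 -0.359   0.1462] ang 73.63 need [-0.0082  0.0004  0.0612] turn 0.0002 gap 0.0849 F 0.0 ft [-0.4  0.3 -1. ] t 16.52 j [-0.76  0.18  1.37  0.    1.6  -0.48]
```

send_rows(increments=[[-0.006, 0, 0.005, 0], [-0.007, 0, 0.02, 0], [-0.007, 0, 0.04, 0], [-0.007, 0, 0.06, 0], [-0.007, 0, 0.068, 0]])

```text
time_s: 16.93
eef_pos: [0.4287, -0.367, 0.0841]
tool_rot: [[0.28, 0.96, -0.001], [0.96, -0.28, 0.001], [0.001, -0.002, -1.0]]
ft_force: [-0.3, -0.5, -0.9]
finger_gap: 0.0852
gripper_force: 0.0
```

send_rows(increments=[[0, 0, 0, 0], [0, 0, 0, 0]])

```text
time_s: 17.1
eef_pos: [0.4295, -0.3678, 0.087]
tool_rot: [[0.28, 0.96, 0.001], [0.96, -0.28, -0.001], [-0.0, 0.001, -1.0]]
ft_force: [-0.3, -0.1, 0.5]
finger_gap: 0.0856
gripper_force: 0.0
```

Run:
```python
from h import *
go(.4257,-.3665,.085,73.6)
```

```text
pos [ 0.4295 -0.3678  0.087 ] ang 73.73 need [ 0.0002 -0.004   0.002 ] turn 0.0007 gap 0.0856 F 0.0 ft [-0.3 -0.1  0.5] t 17.10 j [-0.77  0.23  1.44  0.    1.48 -0.49]
```

send_rows(increments=[[0, -0.004, 0.002, 0], [0, -0.004, 0.002, 0], [0, -0.004, 0.002, 0], [0, -0.004, 0.002, 0], [0, -0.004, 0.002, 0]], gripper=-1, squeeze=30)

```text
time_s: 17.52
eef_pos: [0.4254, -0.3666, 0.0844]
tool_rot: [[0.281, 0.96, 0.001], [0.96, -0.281, -0.0], [-0.0, 0.001, -1.0]]
ft_force: [0.0, -0.1, -0.7]
finger_gap: 0.0256
gripper_force: 0.0
```

send_rows(increments=[[0, 0, 0, 0], [0, 0, 0, 0], [0, 0, 0, 0]])

```text
time_s: 17.77
eef_pos: [0.4252, -0.3667, 0.0845]
tool_rot: [[0.281, 0.96, 0.0], [0.96, -0.281, -0.001], [-0.0, 0.0, -1.0]]
ft_force: [-2.0, 1.6, 4.7]
finger_gap: 0.0225
gripper_force: 29.8
```

Run:
```python
from h import *
go(.4257,-.3665,.085,73.6)
fy=np.array([.2817,.9595]);fx=np.array([fy[1],-fy[0]]); A=np.array([.4757,-.3454])
d=np.array(arm.get_state()['eef_pos'])[:2]-A; q=np.arctan2(-d@fy,-d@fx); print(np.linalg.norm(d),q,'axis from plate',np.array([.5347,-.1446])-(.2+.013*q)*fy)
```

```text
pos [ 0.4252 -0.3667  0.0845] ang 73.70 need [ 0.0003  0.0004 -0.0005] turn 0.0006 gap 0.0225 F 29.8 ft [-2.   1.6  4.7] t 17.77 j [-0.78  0.22  1.45 -0.    1.47 -0.49]
0.0547579583011118 0.6844982136022061 axis from plate [ 0.4758533  -0.34503809]
```

Run:
```python
import numpy as np
qs=[.70]; 
for grp in ([.8,1.05,1.35,1.65,1.95],[2.25,2.55,2.85,3.15,3.45],[3.75,4.05,4.35,4.65,4.95],[5.25,5.55,5.85,6.15,6.4],[6.55,6.65,6.75,6.8,6.85]):
    q0=qs[-1]; print([[round(-.055*(np.sin(q)-np.sin(q0)),4),round(-.055*(np.cos(q)-np.cos(q0)),4),0,0] for q in grp]); qs+=grp
```

```text
[[np.float64(-0.004), np.float64(0.0037), 0, 0], [np.float64(-0.0123), np.float64(0.0147), 0, 0], [np.float64(-0.0182), np.float64(0.03), 0, 0], [np.float64(-0.0194), np.float64(0.0464), 0, 0], [np.float64(-0.0157), np.float64(0.0624), 0, 0]]
[[np.float64(0.0083), np.float64(0.0142), 0, 0], [np.float64(0.0204), np.float64(0.0253), 0, 0], [np.float64(0.0353), np.float64(0.0323), 0, 0], [np.float64(0.0516), np.float64(0.0346), 0, 0], [np.float64(0.0678), np.float64(0.032), 0, 0]]
[[np.float64(0.0147), np.float64(-0.0073), 0, 0], [np.float64(0.0267), np.float64(-0.0186), 0, 0], [np.float64(0.0347), np.float64(-0.0329), 0, 0], [np.float64(0.0382), np.float64(-0.049), 0, 0], [np.float64(0.0368), np.float64(-0.0654), 0, 0]]
[[np.float64(-0.0062), np.float64(-0.0152), 0, 0], [np.float64(-0.0166), np.float64(-0.0279), 0, 0], [np.float64(-0.0304), np.float64(-0.037), 0, 0], [np.float64(-0.0462), np.float64(-0.0416), 0, 0], [np.float64(-0.0599), np.float64(-0.0417), 0, 0]]
[[np.float64(-0.0081), np.float64(0.0016), 0, 0], [np.float64(-0.0133), np.float64(0.0033), 0, 0], [np.float64(-0.0183), np.float64(0.0055), 0, 0], [np.float64(-0.0208), np.float64(0.0068), 0, 0], [np.float64(-0.0231), np.float64(0.0082), 0, 0]]
```

send_rows(increments=[[-0.004, 0.004, 0, 0], [-0.0125, 0.0145, 0, 0], [-0.018, 0.03, 0, 0], [-0.0195, 0.0465, 0, 0], [-0.0155, 0.0625, 0, 0]])

```text
time_s: 18.18
eef_pos: [0.4811, -0.3986, 0.0844]
tool_rot: [[0.281, 0.96, -0.001], [0.96, -0.281, 0.002], [0.002, -0.001, -1.0]]
ft_force: [-6.1, 9.0, 8.4]
finger_gap: 0.0223
gripper_force: 30.3
```

```bash
cat >> h.py <<'E'
def crank():
    s=arm.get_state(); fy=np.array([.2817,.9595]);fx=np.array([fy[1],-fy[0]])
    d=np.array(s['eef_pos'])[:2]-[.4757,-.3452]; q=np.arctan2(-d@fy,-d@fx)
    print('q %.3f r %.4f'%(q%(2*np.pi),np.linalg.norm(d)),'ft fixture x %.1f y %.1f z %.1f'%(np.array(s['ft_force'])[:2]@fx,np.array(s['ft_force'])[:2]@fy,s['ft_force'][2]),'gap %.4f t %.2f'%(s['finger_gap'],s['time_s']))
E
python3 -c "
from h import *
crank()"
```

```text
q 1.956 r 0.0537 ft fixture x -8.4 y 7.0 z 8.4 gap 0.0223 t 18.18
```

send_rows(increments=[[0.0085, 0.014, 0, 0], [0.0205, 0.0255, 0, 0], [0.0355, 0.0325, 0, 0], [0.0515, 0.0345, 0, 0], [0.068, 0.032, 0, 0]])

```text
time_s: 18.6
eef_pos: [0.5305, -0.3435, 0.0845]
tool_rot: [[0.282, 0.96, -0.001], [0.96, -0.282, -0.002], [-0.003, -0.0, -1.0]]
ft_force: [-9.4, -4.7, 6.2]
finger_gap: 0.0222
gripper_force: 30.1
```

send_rows(increments=[[0.0145, -0.0075, 0, 0], [0.0265, -0.0185, 0, 0], [0.0345, -0.033, 0, 0], [0.038, -0.049, 0, 0], [0.037, -0.0655, 0, 0]])

```text
time_s: 19.02
eef_pos: [0.4793, -0.2884, 0.0845]
tool_rot: [[0.279, 0.96, 0.004], [0.96, -0.279, -0.002], [-0.001, 0.004, -1.0]]
ft_force: [4.4, -7.1, 1.4]
finger_gap: 0.0224
gripper_force: 29.7
```

```bash
python3 -c "
from h import *
crank(); go(.4257,-.3665,.085,73.6)"
```

```text
q 4.935 r 0.0569 ft fixture x 6.3 y -5.6 z 1.4 gap 0.0224 t 19.02
pos [ 0.4793 -0.2884  0.0845] ang 73.78 need [-0.09   -0.0296 -0.0006] turn 0.0010 gap 0.0224 F 29.7 ft [ 4.4 -7.1  1.4] t 19.02 j [-0.61  0.21  1.46  0.    1.47 -0.33]
```

send_rows(increments=[[-0.006, -0.015, 0, 0], [-0.0165, -0.028, 0, 0], [-0.0305, -0.037, 0, 0], [-0.046, -0.0415, 0, 0], [-0.06, -0.0415, 0, 0]])

```text
time_s: 19.43
eef_pos: [0.4209, -0.3342, 0.0845]
tool_rot: [[0.28, 0.96, 0.0], [0.96, -0.28, 0.002], [0.002, -0.0, -1.0]]
ft_force: [-0.1, 4.5, 6.1]
finger_gap: 0.0224
gripper_force: 30.2
```

send_rows(increments=[[-0.008, 0.0015, 0, 0], [-0.0135, 0.0035, 0, 0], [-0.018, 0.0055, 0, 0], [-0.021, 0.007, 0, 0], [-0.023, 0.008, 0, 0]])

```text
time_s: 19.85
eef_pos: [0.4226, -0.3597, 0.0845]
tool_rot: [[0.281, 0.96, -0.0], [0.96, -0.281, -0.001], [-0.001, 0.0, -1.0]]
ft_force: [-3.1, 1.0, 5.6]
finger_gap: 0.0223
gripper_force: 30.3
```

```bash
python3 -c "
from h import *
crank(); go(.4257,-.3665,.085,73.6)"
```

```text
q 0.551 r 0.0551 ft fixture x -3.3 y 0.1 z 5.6 gap 0.0223 t 19.85
pos [ 0.4226 -0.3597  0.0845] ang 73.67 need [-0.0057  0.0049 -0.0005] turn 0.0004 gap 0.0223 F 30.3 ft [-3.1  1.   5.6] t 19.85 j [-0.77  0.2   1.47 -0.    1.47 -0.49]
```

send_rows(increments=[[-0.0015, 0.001, 0, 0], [-0.003, 0.002, 0, 0], [-0.003, 0.002, 0, 0]])

```text
time_s: 20.1
eef_pos: [0.4232, -0.3615, 0.0844]
tool_rot: [[0.281, 0.96, -0.002], [0.96, -0.281, 0.003], [0.002, -0.003, -1.0]]
ft_force: [-6.7, 7.9, 8.6]
finger_gap: 0.0223
gripper_force: 30.7
```

send_rows(increments=[[-0.001, 0.0005, 0, 0], [-0.002, 0.0015, 0, 0], [-0.002, 0.0015, 0, 0]])

```text
time_s: 20.35
eef_pos: [0.4233, -0.3618, 0.0843]
tool_rot: [[0.28, 0.96, -0.005], [0.96, -0.28, 0.007], [0.006, -0.006, -1.0]]
ft_force: [-12.0, 16.3, 15.4]
finger_gap: 0.0224
gripper_force: 31.5
```

```bash
python3 -c "
from h import *
crank()"
```

```text
q 0.593 r 0.0549 ft fixture x -16.1 y 12.3 z 15.4 gap 0.0224 t 20.35
```

The reaction climbs without motion, so it is at the stop. I'll relieve the push, open and lift clear.

send_rows(increments=[[0.001, -0.001, 0, 0], [0.0025, -0.0025, 0, 0], [0.0025, -0.0025, 0, 0]])

```text
time_s: 20.6
eef_pos: [0.4231, -0.3614, 0.0845]
tool_rot: [[0.28, 0.96, 0.0], [0.96, -0.28, -0.0], [0.0, 0.0, -1.0]]
ft_force: [-2.8, 3.3, 6.6]
finger_gap: 0.0219
gripper_force: 30.4
```

send_rows(increments=[[0, 0, 0, 0], [0, 0, 0, 0], [0, 0, 0, 0], [0, 0, 0, 0], [0, 0, 0, 0]], gripper=1)

```text
time_s: 21.02
eef_pos: [0.4229, -0.3616, 0.0836]
tool_rot: [[0.281, 0.96, -0.0], [0.96, -0.281, 0.0], [0.0, -0.0, -1.0]]
ft_force: [-0.6, -0.8, -0.4]
finger_gap: 0.0807
gripper_force: 0.0
```

```bash
python3 -c "
from h import *
crank()"
```

```text
q 0.587 r 0.0552 ft fixture x -0.4 y -1.0 z -0.4 gap 0.0807 t 21.02
```

send_rows(increments=[[0, 0, -0.015, 0], [0, 0, -0.045, 0], [0, 0, -0.08, 0], [0, 0, -0.11, 0], [0, 0, -0.12, 0]])

```text
time_s: 21.43
eef_pos: [0.4242, -0.3628, 0.2095]
tool_rot: [[0.281, 0.96, 0.006], [0.96, -0.281, -0.005], [-0.004, 0.007, -1.0]]
ft_force: [0.3, 0.4, 1.0]
finger_gap: 0.0858
gripper_force: 0.0
```

send_rows(increments=[[0.02, -0.01, 0, 0], [0.05, -0.025, 0, 0], [0.08, -0.04, 0, 0], [0.1, -0.05, 0, 0], [0.1, -0.05, 0, 0]])

```text
time_s: 21.85
eef_pos: [0.4028, -0.2486, 0.2038]
tool_rot: [[0.278, 0.961, 0.0], [0.961, -0.278, 0.001], [0.001, 0.0, -1.0]]
ft_force: [0.2, -0.7, 1.3]
finger_gap: 0.0855
gripper_force: 0.0
```

Run:
```python
from h import *
c=snap('wrist','w11.png'); t=snap('top','t11.png'); s=snap('scene','s11.png'); go(.42,-.36,.2,73.6)
fy=np.array([.2817,.9595]);fx=np.array([fy[1],-fy[0]]); A=np.array([.4757,-.3452]); P=A+.29*fy
print('expected plate',P)
for n,k in (('w',c),('t',t),('s',s)):
    print(n,'rim',proj(k,[*P,.175]).round(0),'plate',[proj(k,[*(P+.056*a*fx+.056*b*fy),.055]).round(0).tolist() for a,b in ((-1,1),(1,1),(1,-1),(-1,-1))],'foot',[proj(k,[*(P+.032*a*fx+.032*b*fy),.067]).round(0).tolist() for a,b in ((-1,1),(1,1),(1,-1),(-1,-1))],'grip',proj(k,[.4229,-.3616,.148]).round(0))
for n,k,th in (('w',c,50),('t',t,50)):
    u,v=proj(k,[*P,.055]).astype(int); w=130 if n=='w' else 32
    g=cv2.cvtColor(k['image'],cv2.COLOR_RGB2GRAY); x0,y0=max(0,u-w),max(0,v-w); sub=g[y0:v+w,x0:u+w]
    for q in cv2.findContours((sub<th).astype(np.uint8),0,2)[0]:
        if cv2.contourArea(q)>(300 if n=='w' else 40): print(n,cv2.contourArea(q),(cv2.approxPolyDP(q,4 if n=='w' else 2,True)[:,0]+[x0,y0]).tolist())
# bystanders moved?
d=cv2.absdiff(t['image'],dict(np.load('pics/top0.npz'))['image']).max(2)
for nm,(a,b) in dict(spare=(318,168),cleaner=(364,158),spanner=(412,179),tray=(227,167),driver=(168,220),labels=(225,304),blue1=(277,279),blue2=(172,308),scanner=(480,280)).items(): print(nm,int((d[b-18:b+18,a-18:a+18]>40).sum()),end='; ')
```

```text
pos [ 0.4031 -0.2519  0.2037] ang 73.72 need [-0.099   0.0465  0.0037] turn 0.0006 gap 0.0853 F 0.0 ft [-0.6  0.1 -0.2] t 22.00 j [-0.64 -0.09  1.53 -0.    1.7  -0.35]
expected plate [ 0.557393 -0.066945]
w rim [ 592. -291.] plate [[393.0, -231.0], [579.0, -230.0], [548.0, -17.0], [384.0, -18.0]] foot [[435.0, -194.0], [543.0, -193.0], [527.0, -66.0], [427.0, -66.0]] grip [400. 399.]
t rim [338. 229.] plate [[313.0, 245.0], [324.0, 209.0], [360.0, 220.0], [349.0, 256.0]] foot [[323.0, 239.0], [330.0, 219.0], [350.0, 225.0], [344.0, 246.0]] grip [443. 279.]
s rim [283. 202.] plate [[312.0, 239.0], [276.0, 255.0], [256.0, 227.0], [292.0, 213.0]] foot [[300.0, 233.0], [279.0, 242.0], [268.0, 227.0], [288.0, 218.0]] grip [245. 136.]
t 1325.5 [[325, 210], [314, 242], [314, 236], [311, 236], [310, 242], [349, 255], [359, 221]]
t 58.5 [[305, 207], [304, 228], [309, 209]]
spare 26; cleaner 1; spanner 0; tray 0; driver 0; labels 16; blue1 484; blue2 370; scanner 18;
```

Run:
```python
from h import *
for f in ('top0','t11'):
    h=cv2.cvtColor(dict(np.load('pics/%s.npz'%f))['image'],cv2.COLOR_RGB2HSV)
    m=(((h[:,:,0]>100)&(h[:,:,0]<130)&(h[:,:,1]>150))*1).astype(np.uint8); m[:, :100]=0
    n,l,s,c=cv2.connectedComponentsWithStats(m); print(f,[(c[i].round(1).tolist(),int(s[i,4])) for i in range(1,n) if s[i,4]>60])
t=dict(np.load('pics/t11.npz')); g=cv2.cvtColor(t['image'],cv2.COLOR_RGB2GRAY)
for v in range(206,260,3): print(v,' '.join('%3d'%x for x in g[v,308:364:2]))
```

```text
top0 [([288.1, 277.1], 227), ([267.1, 281.5], 281), ([179.6, 298.3], 230), ([165.9, 316.3], 324)]
t11 [([295.5, 280.4], 230), ([274.7, 284.8], 281), ([172.6, 308.5], 602)]
206 110 111  77  76  76  75  79  75  80  75  83  84  83  83  83  84  83  82  84  84  99 106 124 124 124 124 124 124
209  22  88  97  75  75  75  75  75  68  65  76  76  74  80  82  84  82  83  83  83  83  82  84 119 124 124 124 125
212  21  85  97  73  74  66  32  39  40  20  21  22  38  55  67  76  76  72  75  81  83  82  83 120 124 125 124 124
215  45 103  75  75  75  41  31  68  22  23  22  22  21  22  23  22  25  39  56  73  76  77  80  82  81 101 106 124
218  80  82  74  75  74  34  35  44  22  22  21  25  21  22  22  24  23  22  23  22  21  25  45  57  93 107  98  94
221  96  83  75  76  75  75  73  23  22  22  21  52  34  74  75  76  75  70  40  23  22  23  23  26  25  25  60 109
224  91  69  69  72  74  74  41  22  23  21  26  74  76  77  67  52  51  71  88  99  58  36  24  24  24  24  87  73
227  67  68  70  70  70  71  26  24  23  21  61  73  75  54  34  33  33  36 101 110  64  52  21  24  25  53  96  88

[... 459 characters left out ...]
  64
242 108  36  32  48  25  24  24  24  25  25  25  25  61  82  96 106 106  73  83  44  24  25  24  91  79  49  44  42
245 108 106 105  66  29  25  24  25  25  25  25  26  25  23  26  25  31  60  80  24  25  26  31 102 104 104 104 104
248  98 106 107 106 106  97  84  81  62  28  24  25  25  24  26  24  25  26  26  25  25  25  80  85  99  96 102 102
251 123 120 112 105 105 108 103  99 101  91  99  94  77  56  27  24  25  26  25  26  26  25  94  66  65  65  68  68
254 124 124 123 124 124 123 119 105 102  90 102  99 100 100  97 102  87  75  39  25  25  80  86  87  93  95  89  79
257 124 123 123 124 124 123 125 124 124 123 121 120 109 101  99 101  99 100  96 101 102 104 102 101 102  98  89  82
```

The housing stands centred on the plate at the reader. The blue look-alike near (277,279), though, was nudged about 8 px (23 mm) when the hanging foot passed it. It was a pure translation, so I'll put it back.

Run:
```python
from h import *
c=dict(np.load('pics/t11.npz'))
b=onz(c,295.5,280.4,.04); f=onz(c,274.7,284.8,.04); b0=onz(c,288.1,277.1,.04); f0=onz(c,267.1,281.5,.04)
print('barrel',b,'flange',f,'shift back',b0-b,f0-f); d=b-f; a=np.degrees(np.arctan2(d[1],d[0])); print('axis ang',a)
h=cv2.cvtColor(c['image'],cv2.COLOR_RGB2HSV); m=((h[:,:,0]>100)&(h[:,:,0]<130)&(h[:,:,1]>150)).astype(np.uint8); m[:,:240]=0
pts=cv2.findNonZero(m); r=cv2.minAreaRect(pts); print(r,[onz(c,*p,.03)[:2].round(3).tolist() for p in cv2.boxPoints(r)])
go(b[0],b[1],.2,a+180)
```

```text
barrel [0.41247553 0.05381708 0.04      ] flange [0.39824489 0.11597308 0.04      ] shift back [0.00950177 0.02241599 0.        ] [0.00948113 0.02303804 0.        ]
axis ang -77.10435955449867
((453.6135559082031, 274.5543518066406), (78.67745971679688, 373.9579772949219), 77.58953857421875) [[0.423, 0.154], [0.686, -0.952], [0.453, -0.998], [0.194, 0.098]]
pos [ 0.4031 -0.2519  0.2037] ang 73.72 need [ 0.2961 -0.0767  0.0036] turn -0.1621 gap 0.0853 F 0.0 ft [-0.6  0.1 -0.2] t 22.00 j [-0.64 -0.09  1.53 -0.    1.7  -0.35]
```

send_rows(increments=[[0.02, -0.005, 0, -0.02], [0.055, -0.014, 0, -0.055], [0.09, -0.023, 0, -0.09], [0.125, -0.032, 0, -0.125], [0.16, -0.041, 0, -0.162]])

```text
time_s: 22.42
eef_pos: [0.4086, -0.086, 0.2035]
tool_rot: [[-0.226, 0.974, -0.0], [0.974, 0.226, 0.0], [0.0, -0.0, -1.0]]
ft_force: [1.5, 0.3, 0.1]
finger_gap: 0.0855
gripper_force: 0.0
```

Run:
```python
from h import *
go(.4125,.0538,.1,102.9)
```

```text
pos [ 0.4086 -0.086   0.2035] ang 103.05 need [0.1353 0.0354 0.1035] turn 0.0008 gap 0.0855 F 0.0 ft [1.5 0.3 0.1] t 22.42 j [-0.3  -0.26  1.68 -0.    1.72 -0.52]
```

send_rows(increments=[[0.03, 0.008, 0, 0.001], [0.065, 0.017, 0.01, 0.001], [0.1, 0.026, 0.03, 0.001], [0.125, 0.032, 0.05, 0.001], [0.135, 0.035, 0.065, 0.001]])

```text
time_s: 22.83
eef_pos: [0.4125, 0.055, 0.1371]
tool_rot: [[-0.221, 0.975, -0.002], [0.975, 0.221, 0.001], [0.001, -0.001, -1.0]]
ft_force: [-0.1, -0.2, 1.0]
finger_gap: 0.0855
gripper_force: 0.0
```

send_rows(increments=[[0, 0, 0, 0], [0, 0, 0, 0]])

```text
time_s: 23.0
eef_pos: [0.4126, 0.0525, 0.1383]
tool_rot: [[-0.22, 0.976, -0.002], [0.976, 0.22, -0.0], [0.0, -0.002, -1.0]]
ft_force: [-0.1, -0.2, 0.7]
finger_gap: 0.0855
gripper_force: 0.0
```

Run:
```python
from h import *
c=snap('wrist','w12.png'); go(.4125,.0538,.1,102.9)
h=cv2.cvtColor(c['image'],cv2.COLOR_RGB2HSV); m=((h[:,:,0]>100)&(h[:,:,0]<130)&(h[:,:,1]>120)).astype(np.uint8)
for k in cv2.findContours(m,0,2)[0]:
    if cv2.contourArea(k)>400: print(cv2.contourArea(k),cv2.boundingRect(k),cv2.approxPolyDP(k,6,True)[:,0].tolist())
for v in range(200,440,30):
    x=np.flatnonzero(m[v]); 
    if len(x): print(v,x.min(),x.max(),onz(c,x.min(),v,.03)[:2].round(4),onz(c,x.max(),v,.03)[:2].round(4))
```

```text
pos [0.4132 0.052  0.1394] ang 102.64 need [ 0.0019 -0.0003  0.0394] turn -0.0014 gap 0.0855 F 0.0 ft [-0.1  0.9  0.4] t 23.05 j [ 0.04 -0.24  1.79 -0.    1.59 -0.18]
4755.5 (291, 189, 70, 79) [[291, 189], [293, 258], [317, 267], [355, 260], [360, 189]]
8839.0 (270, 78, 114, 113) [[270, 78], [271, 100], [289, 101], [290, 183], [321, 190], [360, 185], [362, 101], [382, 100], [383, 79]]
200 291 360 [0.3871 0.066 ] [0.4337 0.0765]
230 292 359 [0.392 0.045] [0.4383 0.0554]
260 295 355 [0.3986 0.0233] [0.441  0.0329]
290 585 616 [0.6127 0.0474] [0.635  0.0525]
320 575 575 [0.6153 0.0227] [0.6153 0.0227]
350 140 631 [ 0.2958 -0.0763] [0.668  0.0079]
380 113 592 [ 0.2772 -0.1086] [ 0.6497 -0.0242]
410 15 608 [ 0.2007 -0.1556] [ 0.6742 -0.0481]
```

send_rows(increments=[[0, 0.0015, 0.03, 0], [0, 0.0015, 0.065, 0], [0, 0.0015, 0.1, 0], [0, 0.0015, 0.125, 0], [0, 0.0015, 0.14, 0]])

```text
time_s: 23.47
eef_pos: [0.4136, 0.0517, -0.0029]
tool_rot: [[-0.217, 0.976, -0.002], [0.976, 0.217, -0.0], [0.0, -0.002, -1.0]]
ft_force: [0.2, -0.2, 0.0]
finger_gap: 0.0855
gripper_force: 0.0
```

send_rows(increments=[[0, 0, 0.005, 0], [0, 0, 0.01, 0], [0, 0, 0.014, 0], [0, 0, 0.014, 0]])

```text
time_s: 23.8
eef_pos: [0.4149, 0.0528, -0.0144]
tool_rot: [[-0.219, 0.976, 0.001], [0.976, 0.219, 0.0], [-0.0, 0.001, -1.0]]
ft_force: [-1.2, -0.0, -0.3]
finger_gap: 0.0854
gripper_force: 0.0
```

send_rows(increments=[[0, 0, 0, 0], [0, 0, 0, 0], [0, 0, 0, 0], [0, 0, 0, 0], [0, 0, 0, 0]], gripper=-1, squeeze=40)

```text
time_s: 24.22
eef_pos: [0.4151, 0.0533, -0.0141]
tool_rot: [[-0.22, 0.975, 0.002], [0.975, 0.22, 0.0], [-0.0, 0.002, -1.0]]
ft_force: [0.9, -0.9, 6.0]
finger_gap: 0.0486
gripper_force: 41.5
```

Run:
```python
from h import *
p=arm.get_state()['eef_pos']; go(p[0]+.0095,p[1]+.0227,p[2],102.9)
```

```text
pos [ 0.4151  0.0533 -0.0141] ang 102.71 need [0.0201 0.0143 0.    ] turn -0.0011 gap 0.0486 F 41.5 ft [ 0.9 -0.9  6. ] t 24.22 j [ 0.04 -0.05  1.95 -0.    1.24 -0.18]
```

Gripped. I'll slide it back flat, lifted about 1 mm, then release.

send_rows(increments=[[0.003, 0.002, -0.001, 0], [0.008, 0.006, -0.001, 0], [0.014, 0.01, -0.001, 0], [0.019, 0.0135, -0.001, 0], [0.02, 0.0145, 0, 0]])

```text
time_s: 24.63
eef_pos: [0.4242, 0.0766, -0.0143]
tool_rot: [[-0.22, 0.975, -0.001], [0.975, 0.22, -0.001], [-0.001, -0.001, -1.0]]
ft_force: [-10.6, -9.0, 24.8]
finger_gap: 0.0485
gripper_force: 43.9
```

send_rows(increments=[[0, 0, 0, 0], [0, 0, 0, 0], [0, 0, 0, 0], [0, 0, 0, 0], [0, 0, 0, 0]], gripper=1)

```text
time_s: 25.05
eef_pos: [0.4237, 0.0761, -0.0153]
tool_rot: [[-0.22, 0.976, -0.0], [0.976, 0.22, 0.0], [0.0, -0.0, -1.0]]
ft_force: [1.2, -0.3, -0.0]
finger_gap: 0.0854
gripper_force: 0.0
```

send_rows(increments=[[0, 0, -0.02, 0], [0, 0, -0.055, 0], [0, 0, -0.095, 0], [0, 0, -0.135, 0], [0, 0, -0.17, 0]])

```text
time_s: 25.47
eef_pos: [0.4238, 0.076, 0.1575]
tool_rot: [[-0.22, 0.976, 0.002], [0.976, 0.22, 0.0], [0.0, 0.002, -1.0]]
ft_force: [1.0, -0.3, 0.0]
finger_gap: 0.0853
gripper_force: 0.0
```

send_rows(increments=[[-0.02, -0.01, -0.01, 0], [-0.055, -0.02, -0.02, 0], [-0.09, -0.02, -0.03, 0], [-0.13, -0.02, -0.03, 0], [-0.15, -0.02, -0.03, 0]])

```text
time_s: 25.88
eef_pos: [0.4377, -0.078, 0.1856]
tool_rot: [[-0.218, 0.976, 0.002], [0.976, 0.218, -0.001], [-0.002, 0.002, -1.0]]
ft_force: [-0.8, 0.5, -0.2]
finger_gap: 0.0857
gripper_force: 0.0
```

Run:
```python
from h import *
snap('top','t12.png'); go(.4,0,.2,102)
for f in ('top0','t12'):
    im=dict(np.load('pics/%s.npz'%f))['image']; h=cv2.cvtColor(im,cv2.COLOR_RGB2HSV)
    m=(((h[:,:,0]>100)&(h[:,:,0]<130)&(h[:,:,1]>150))*1).astype(np.uint8); m[:, :100]=0
    n,l,s,c=cv2.connectedComponentsWithStats(m); print(f,[(c[i].round(1).tolist(),int(s[i,4])) for i in range(1,n) if s[i,4]>60])
    w=((h[60:,:,1]<40)&(h[60:,:,2]>120)).astype(np.uint8); w=w[225:270,200:250]; ys,xs=np.nonzero(w); print('labels',xs.mean()+200,ys.mean()+285)
d=cv2.absdiff(dict(np.load('pics/t11.npz'))['image'],dict(np.load('pics/t12.npz'))['image']).max(2)
print('plate area change',(d[205:258,308:362]>40).sum(),'crank',(d[250:290,420:455]>40).sum())
```

```text
pos [ 0.4378 -0.0796  0.185 ] ang 102.45 need [ 0.0859 -0.0198 -0.0152] turn 0.0025 gap 0.0857 F 0.0 ft [-0.8 -0.6 -0.6] t 25.93 j [-0.26 -0.17  1.65 -0.    1.67 -0.48]
top0 [([288.1, 277.1], 227), ([267.1, 281.5], 281), ([179.6, 298.3], 230), ([165.9, 316.3], 324)]
labels 225.87601957585645 305.3605220228385
t12 [([287.6, 276.8], 234), ([266.8, 281.3], 291), ([179.4, 298.1], 221), ([166.3, 316.2], 335)]
labels 228.73315363881403 308.47708894878707
plate area change 183 crank 250
```

Run:
```python
from h import *
s1=dict(np.load('pics/s11.npz'))['image']; s2=snap('scene','s13.png')['image']
T0=dict(np.load('pics/top0.npz'))['image']; t1=dict(np.load('pics/t11.npz'))['image']; t2=snap('top','t13.png')['image']
D=lambda a,b,x0,y0,x1,y1:int((cv2.absdiff(a,b).max(2)[y0:y1,x0:x1]>40).sum())
print('labels top11-13',D(t1,t2,203,284,247,325),'0-13',D(T0,t2,203,284,247,325),'scene plate',D(s1,s2,240,180,325,265),'crank',D(s1,s2,230,130,250,155))
g=cv2.cvtColor(t2,cv2.COLOR_RGB2GRAY)
for v in range(218,250,3): print(v,' '.join('%3d'%x for x in g[v,308:364:2]))
```

```text
labels top11-13 188 0-13 30 scene plate 118 crank 0
218  78  83  73  74  74  33  33  43  21  23  22  25  25  22  22  23  23  24  24  25  24  28  44  57  91 107  96  93
221  98  83  74  74  75  74  73  22  22  21  23  51  33  90 107 110 109 100  54  23  25  24  24  25  24  25  59 107
224  89  68  70  71  73  73  42  24  23  22  27  71 107 112  98  74  71 102 109 100  62  40  24  26  25  24  84  72
227  66  66  67  68  70  70  25  24  22  21  59  96 109  77  42  42  42  42  99 111  71  68  23  25  24  51  95  86
230  68  68  68  68  67  52  23  24  22  27  70  90 111  76  43  42  42  42  94 106 104  38  24  24  24  92  87  83
233  67  67  68  68  70  30  22  23  21  78  80  40 106 110  85  56  56  91 111 106  60  23  22  24  35 102 100 100
236  67  66  36  46  51  24  23  21  26  86 100  69  39  89 108 110 110 110  93  65  33  22  26  24  89  86 102 102
239  69  45  32  57  29  24  23  24  52  73  99 101  92  59  51  54  61  87 102  84  23  24  24  27  64  43  52  63
242 106  34  33  48  25  24  23  23  23  22  23  24  60  79  96 105 104  63  80  42  24  22  22  89  76  46  42  40
245 105 105 103  65  30  24  22  24  22  25  49  47  42  31  22  28  28  25  68  23  24  23  28  99 102 103 102 102
248  97 104 105 104 103  96  84  78  51  47  57  56  55  36  40  43  36  25  24  24  23  22  78  83  97  96 100 101
```

Nothing has moved on the fixture; the changes are only shadows. Handing in.

```bash
python3 -c "
from h import *
print(arm.job_done())"
```

```text
the job is handed in; nothing more can be done
None
```

I handed the job in at about 26 s: the housing stands upright in the middle of the plate, and the crank is wound to its stop and released with the plate at the reader. While I was standing the housing up it nudged one blue look-alike by about 23 mm, so I gripped that part and put it back to within about 2 mm.

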